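# Load the charged grinding jar into the shaker mill

### The job

Three identical closed grinding jars stand on the bench; only one has its steel grinding ball inside, which shows only in its weight. Set that jar gently upright on the mill's seat between the jaws, let go of it, then squeeze the sliding jaw's lock tab and, keeping it squeezed, slide the jaw until the jar is fully home in the vee jaw and the sprung pad presses it firmly but not with brute force; let the tab go so that the jaw stays locked. Leave the two empty jars standing on the bench, tip no jar and do not knock the other things about.

Things in the scene. Friction and masses are not known exactly. Their poses are not given: they have to be found in the camera images.
- jar_a: Closed steel grinding jar, one of three alike: an upright cylinder 60 mm in diameter and 80 mm high, its knurled lid (the top 22 mm) as wide as the body. Origin at the centre of the underside, z up along its axis. Empty it weighs about 0.3 kg, with the ball about 0.65 kg (each up to a tenth more or less). Which of the three holds the ball varies.
- jar_b: Second grinding jar, same shape, sizes and origin as jar_a.
- jar_c: Third grinding jar, same shape, sizes and origin as jar_a.
- mill: Shaker mill, white casing 200 mm (its x) by 310 mm (its y) by 60 mm high, jar clamp on top; does not move. Origin on the bench under the clamp; its y axis is the clamping direction (from sliding jaw to vee jaw), z up, control panel on its -x side. Jaws, pad and rods are lower than 123 mm above the bench; only the sliding jaw's two grip plates reach 157 mm.
- seat: Flat steel seat plate of the mill between the jaws, 84 mm wide (mill x) and 125 mm long (mill y), its top 75 mm above the bench. Fixed to the mill; origin and axes are those of the mill.
- jar_seat (a point): Point on the top of the seat plate where the centre of the jar's underside comes to lie when the jar touches both faces of the vee jaw (mill y = 50 mm, z = 75 mm). Axes as the mill's. A jar set down up to 15 mm short of it, towards the sliding jaw, stands free of the vee.
- vee_jaw: Fixed vee jaw at the mill's +y end, two rubber-lined faces at 45 degrees that centre the jar, 117 mm above the bench at most. Fixed to the mill; origin and axes are those of the mill.
- slide_jaw (a joint): Travel of the sliding jaw, m: 0 fully open, grows along the mill's +y towards the vee jaw, up to 0.095. A sprung pawl in a serrated bar (4 mm pitch) locks it where it stands (holds over 25 N; it can settle back up to 2 mm) unless the lock tab is squeezed; then it runs with 2 N of friction. Begins at 0 to 0.022; with a jar seated the pad touches it at about 0.075, fully pressed 9 mm later.
- jaw_grip (a point): Where to pinch the sliding jaw, 134 mm above the bench: midway between the outer faces of the fixed grip plate (mill +x side, 19 mm away) and the lock tab (mill -x side) when the tab is squeezed. The plates are upright, 36 mm long along mill y, from 111 to 157 mm above the bench. Over both: 44 mm with the tab free (its face 25 mm from this point), 38 mm squeezed. Axes as the mill's.
- lock_tab (a joint): How far the lock tab is squeezed towards the fixed grip plate, in m: 0 to 0.002 free (pawl in the serrations), 0.006 fully squeezed; the jaw is unlocked above 0.003. Squeezing takes 12 N at the start and 15 N at the end; a pinch of 25 to 35 N does it. It springs back when let go.
- jaw_pad: Rubber-faced pad, 60 mm wide and 34 mm high, on the front of the sliding jaw, which presses on the jar; its middle is 99 mm above the bench. It is sprung: it gives up to 9 mm, from 1.3 N at first touch to 11 N when fully pressed. Its origin is the sliding jaw's own; see pad_face.
- pad_face (a point): Centre of the pad's rubber face that meets the jar; axes as the mill's (the pad faces mill +y).
- timer: Bench timer, 60 x 68 x 18 mm, a bystander, loose.
- weigh_boats: Stack of plastic weighing boats, 48 x 73 x 17 mm, a bystander, loose.
- marker_blue: Marker pen, 119 mm long, lying, a bystander, loose.
- petri_2: Petri dish, 69 mm diameter, 17 mm high, a bystander, loose.
There are look-alikes about, which are no part of the job. What is shaped like the jar_b but red is not meant.

How it is judged:
By the outcome, as a careful person would: the job done as asked, in the order asked, and still so for the second after the job is handed in, with the robot touching nothing.
It also fails if it takes over 72 s, if anything falls off the work surface, if the arm or the gripper's body presses on something with over 40 N, if the wrist force passes 120 N, or if a joint passes its speed limit or range.

### The arm

A 6-joint arm with a two-finger parallel gripper is mounted at the origin on a cart in front of the work surface, level with it; the furniture and walls round the work are solid. World frame = base frame: x ahead of the robot, y to its left, z up, the work surface at z = 0. Lengths are in m, angles in rad, forces in N, time in s.
With the tool pointing down it reaches from about 0.35 to 0.775 m from the base axis. Payload 5.5 kg.
Tool frame: the origin (TCP) lies between the finger pads; the fingertips stand 19 mm ahead of it and the grasp point (between the pads) is the TCP; z points along the fingers, y is the direction in which the jaws open and shut (so a half turn about z gives the same grasp; the last joint's range is limited). The gripper opens to 85 mm and grips with 20 to 120 N. Pads are 22 mm wide; open, the fingers measure 114 mm over their backs; the gripper's body (76 mm by 85 mm) begins 54 mm behind the grasp point. The pads swing forward as they close: fully open they stand 13 mm farther back than shut.
Start: joints at [1.17, 0.313, 0.046, 1.304, 0, 1.431], TCP at [0.148, 0.556, 0.25] pointing down, gripper open.
Joint ranges: [-2.76, 2.76], [-0.86, 1.69], [-1.03, 1.26], [-2.2, 2.34], [-1.47, 1.5], [-3.14, 3.14]. Speed limits (rad/s): [2.57, 2.57, 3.14, 3.14, 3.14, 3.14].

### API

Orientations are given as a unit quaternion [w, x, y, z].
In Python, from workcell import get_state, cams, workorder gives the robot as it stands.
- The arm moves only by the tool play_rows, never from a script. Its argument "series" is text: rows parted by semicolons, each of 7 numbers parted by spaces: the opening in per cent of the stroke, from 0 (shut) to 100 (fully open), then the shift along the tool's x, y, z in cm, then the turn, a rotation vector about the tool's x, y, z in degrees. A call has 1 to 12 rows; each row shifts and turns the commanded pose from where the row before left it, along the tool's axes as they then stand; what a row does not reach is not made up. A row lasts 1/8 s, in which the tool goes at most 62.5 mm and 10.7 degrees, less where a joint would pass 70% of its speed; a pose out of reach is approached as far as the arm can. A call with a gripper value outside its range is refused whole. The fingers move at their own pace and stop on an object; "newtons" is the grip in N (left out, the last holds). Time passes only in rows, so rows that do not move let the fingers close. It gives the time, the measured TCP pose, the force and the opening at its end, in the units of the state.
- get_state(): the state, without advancing time (a new reading comes with each control period).
- cams.read_camera(name): name is "scene" or "top"; returns the picture (400x640x3 uint8, red, green, blue); there is no depth.
- cams.get_calibration(name): a dict with "fx", "fy", "cx", "cy" (pixels), "rvec" (rotation vector, rad) and "tvec" (3), from world to camera coordinates, as OpenCV has them. Camera axes: x right, y down, z forward; pixel columns grow to the right and rows downward; lengths in m; the calibration is good to about 2 mm. A picture is of the moment at which its call begins. get_calibration takes no time and is no camera call.
- workorder.hand_in(): hands the job in, once; it reports no verdict.
The state is a dict: "clock": time; "joint_pos": joint angles; "qvel": joint speeds; "tau": joint torques, N m; "tcp_pos": TCP position; "orientation": TCP orientation; "wrist_force": force on the tool from outside, world axes, zero at the start; "ft_torque": the same for the moment, N m; "finger_gap": finger opening in m.
Only numpy, scipy, OpenCV 4.12 (cv2) and the standard library are available. Lean on these libraries where they do the work, as an engineer would, in place of code of your own. Each camera call takes 0.05 s, during which the arm holds its last target.

## Working session

There is one attempt and no reset: what is moved stays moved. The work goes in short steps, Python scripts to look and compute and a tool call to move; the robot and the scene stay as the last step left them, time stands still between calls to the robot, and variables do not carry over. Pictures are saved under pics/ and viewed, and the job is handed in when it is done.

Besides the shell and the picture viewer there is one more tool, called by a JSON object that holds its "fn" and its "kwargs", one argument or row to a line. play_rows: Moves the arm, as the interface text tells. Its arguments: {"type":"object","properties":{"series":{"type":"string"},"newtons":{"type":"number"}},"required":["series"]}

```bash
mkdir -p pics
python3 - <<'E'
from workcell import get_state, cams
import cv2
print(get_state())
for n in ("scene","top"):
    im=cams.read_camera(n); cv2.imwrite(f"pics/{n}0.png",im[:,:,::-1]); print(n,cams.get_calibration(n))
E
```

```text
{'clock': 0.0, 'joint_pos': array([ 1.17037160e+00,  3.14009067e-01,  4.49750399e-02,  1.30358736e+00,
       -7.54580652e-06,  1.43122603e+00]), 'qvel': array([ 0.0003062 , -0.00037743, -0.00027301,  0.00114353,  0.00143292,
        0.00058309]), 'tau': array([-5.92779706e-04, -4.80625284e+01,  2.98532134e+01,  1.92855106e-02,
       -3.41222531e-04, -1.90775054e-06]), 'tcp_pos': array([0.14810456, 0.55510884, 0.24940229]), 'orientation': array([-2.39761699e-04,  1.30057684e-01,  9.91506009e-01, -8.80475595e-04]), 'wrist_force': array([-0.43268263, -0.13192915, -0.93579826]), 'ft_torque': array([0.01009739, 0.06945874, 0.01893286]), 'finger_gap': 0.08508597444756442}
scene {'fx': 469.79177340264783, 'fy': 469.79177340264783, 'cx': 319.8601832540482, 'cy': 199.71072309805874, 'rvec': array([ 2.17615147, -0.39747557,  0.18844769]), 'tvec': array([-0.53815903,  0.07897282,  1.92478827])}
top {'fx': 477.0496185009287, 'fy': 477.0496185009287, 'cx': 315.2302126642716, 'cy': 195.40972443207852, 'rvec': array([ 2.17348976, -2.11848965,  0.19160416]), 'tvec': array([-0.24603841,  0.49832004,  1.71545967])}
```

View pics/scene0.png

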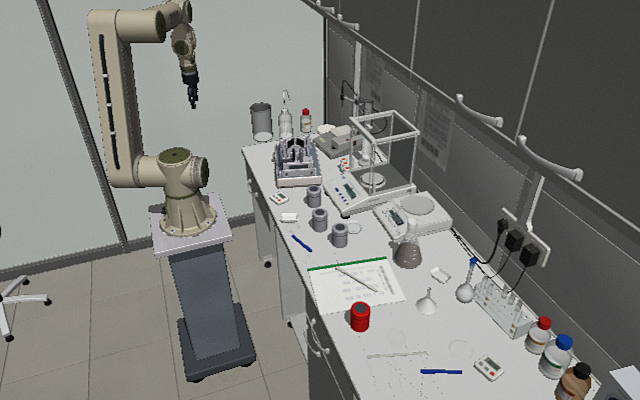

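View pics/top0.png

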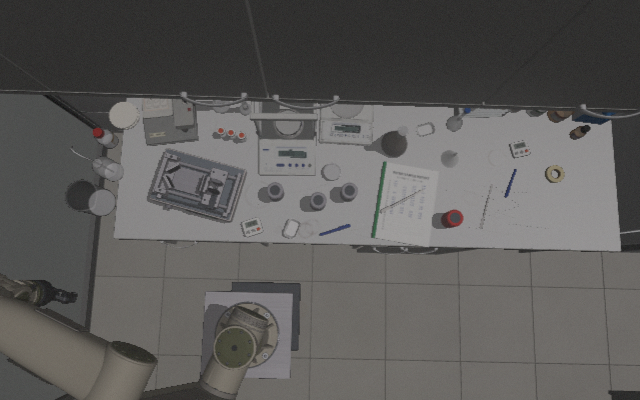

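Run:
```python
import cv2
t=cv2.imread("pics/top0.png")
cv2.imwrite("pics/t_mill.png",cv2.resize(t[140:230,140:255],None,fx=6.5,fy=6.5,interpolation=cv2.INTER_CUBIC))
cv2.imwrite("pics/t_jars.png",cv2.resize(t[150:245,235:365],None,fx=6,fy=6,interpolation=cv2.INTER_CUBIC))
s=cv2.imread("pics/scene0.png")
cv2.imwrite("pics/s_mill.png",cv2.resize(s[125:260,260:370],None,fx=4.4,fy=4.4,interpolation=cv2.INTER_CUBIC))
```

```text
(no output)
```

View pics/t_mill.png

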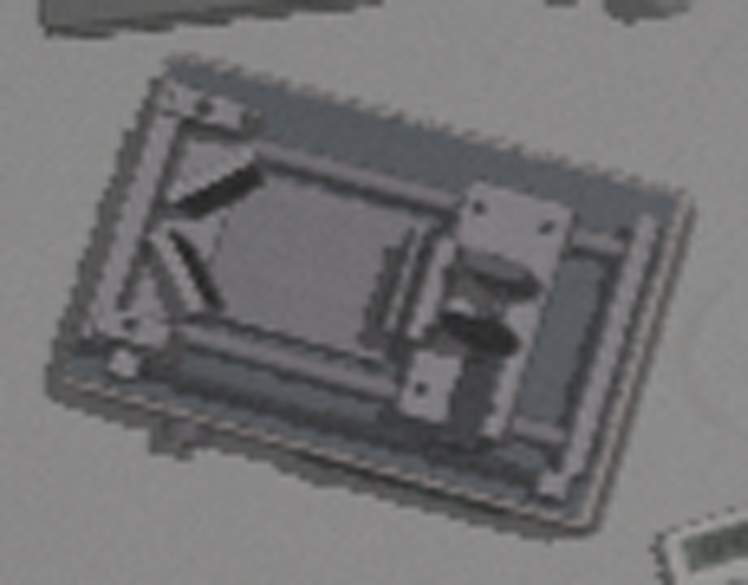

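View pics/t_jars.png

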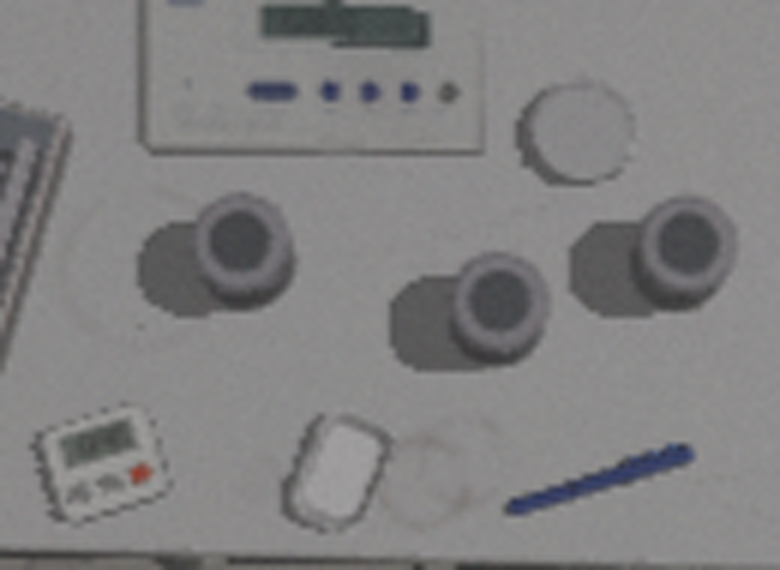

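View pics/s_mill.png

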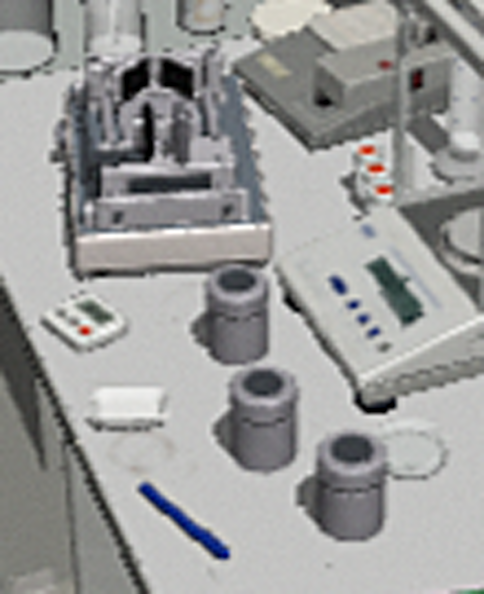

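```bash
cat > h.py <<'E'
import numpy as np, cv2
from workcell import get_state, cams
def cal(n):
    c=cams.get_calibration(n); K=np.array([[c['fx'],0,c['cx']],[0,c['fy'],c['cy']],[0,0,1]])
    return K,np.array(c['rvec']),np.array(c['tvec'])
def proj(n,P):
    K,r,t=cal(n); return cv2.projectPoints(np.atleast_2d(np.array(P,float)),r,t,K,None)[0].reshape(-1,2)
def ray(n,uv,z):
    K,r,t=cal(n);R=cv2.Rodrigues(r)[0];C=-R.T@t
    out=[]
    for u,v in np.atleast_2d(uv):
        d=R.T@np.linalg.inv(K)@np.array([u,v,1]); out.append(C+d*(z-C[2])/d[2])
    return np.array(out)
def cam(n):
    K,r,t=cal(n);R=cv2.Rodrigues(r)[0];return -R.T@t
def crop2full(uv,x0,y0,f): return (np.atleast_2d(uv)+.5)/f-.5+[x0,y0]
E
python3 - <<'E'
from h import *
np.set_printoptions(precision=4,suppress=True)
print(cam('top'),cam('scene'))
c=lambda p:crop2full(p,140,140,6.5)
P=ray('top',c([(170,60),(692,197),(598,530),(52,385)]),.06);print(P)
for i in range(4): print(np.linalg.norm(P[i]-P[(i+1)%4]))
# jar top centers
J=ray('top',crop2full([(243,242),(500,299),(688,242)],235,150,6),.08);print(J)
print('scene',ray('scene',crop2full([(239,280),(264,382),(352,447)],260,125,4.4),.08))
E
```

```text
[ 0.2238 -0.2052  1.7775] [-0.0103 -1.5999  1.2003]
[[0.6604 0.3217 0.06  ]
 [0.5895 0.0232 0.06  ]
 [0.3996 0.0662 0.06  ]
 [0.4726 0.3732 0.06  ]]
0.3067973568342006
0.1947357273792686
0.3155371107369472
0.19468201831383916
[[ 0.5145 -0.0874  0.08  ]
 [ 0.484  -0.2426  0.08  ]
 [ 0.5219 -0.3551  0.08  ]]
scene [[ 0.5163 -0.0872  0.08  ]
 [ 0.4835 -0.2431  0.08  ]
 [ 0.5218 -0.3542  0.08  ]]
```

```bash
cat > ov.py <<'E'
from h import *
import sys
def overlay(n,src,out,x0,y0,w,h,f,M,jaw=None,cas=(0,0)):
    im=cv2.imread(src)[y0:y0+h,x0:x0+w]; im=cv2.resize(im,None,fx=f,fy=f,interpolation=cv2.INTER_CUBIC)
    im=np.clip(im*1.4,0,255).astype(np.uint8)
    X,Y,yaw=M; c,s=np.cos(yaw),np.sin(yaw)
    def L(pts,col):
        P=[(X+c*a-s*b,Y+s*a+c*b,z) for a,b,z in pts]
        q=(proj(n,P)-[x0,y0]+.5)*f-.5
        cv2.polylines(im,[np.int32(np.round(q*8))],False,col,1,cv2.LINE_AA,3)
    a,b=cas
    L([(a-.1,b-.155,.06),(a+.1,b-.155,.06),(a+.1,b+.155,.06),(a-.1,b+.155,.06),(a-.1,b-.155,.06)],(0,255,0))
    A=.05+.03*2**.5
    for z,col in((.117,(0,0,255)),(.077,(0,160,255))):
        L([(-.04,A-.04,z),(0,A,z),(.04,A-.04,z)],col)
    for sx in(-.042,.042): L([(sx,-.05,.075),(sx,.075,.075)],(255,255,0))
    if jaw is not None:
        for z in(.157,):
            L([(.019,jaw-.018,z),(.019,jaw+.018,z)],(255,0,255)); L([(-.025,jaw-.018,z),(-.025,jaw+.018,z)],(255,0,0))
    cv2.imwrite(out,im)
E
python3 - <<'E'
from ov import *
M=(.5305,.196,-.2333)
overlay('top','pics/top0.png','pics/o1.png',140,140,115,90,6.5,M,-.03)
overlay('scene','pics/scene0.png','pics/o2.png',268,128,65,65,9,M,-.03)
E
```

```text
(no output)
```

View pics/o1.png

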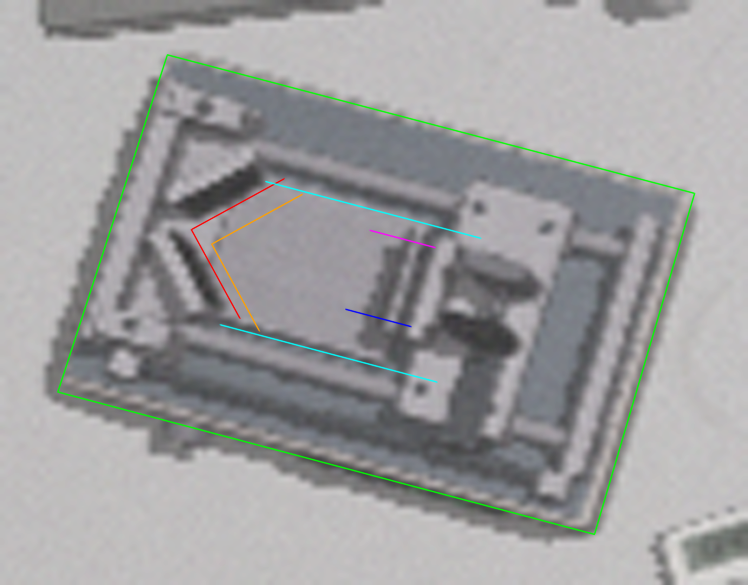

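View pics/o2.png

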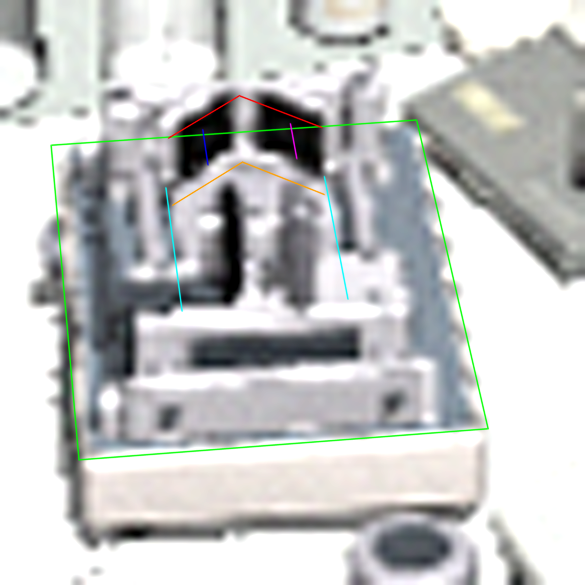

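Run:
```python
from ov import *
yaw=-.2333;d=.013
M=(.5305-np.sin(yaw)*d,.196+np.cos(yaw)*d,yaw)
print(M)
overlay('top','pics/top0.png','pics/o3.png',140,140,80,60,9.5,M,-.077,(0,-d))
overlay('scene','pics/scene0.png','pics/o4.png',268,128,65,50,12,M,-.077,(0,-d))
```

```text
(np.float64(0.5335054618811158), np.float64(0.20864781399614812), -0.2333)
```

View pics/o3.png

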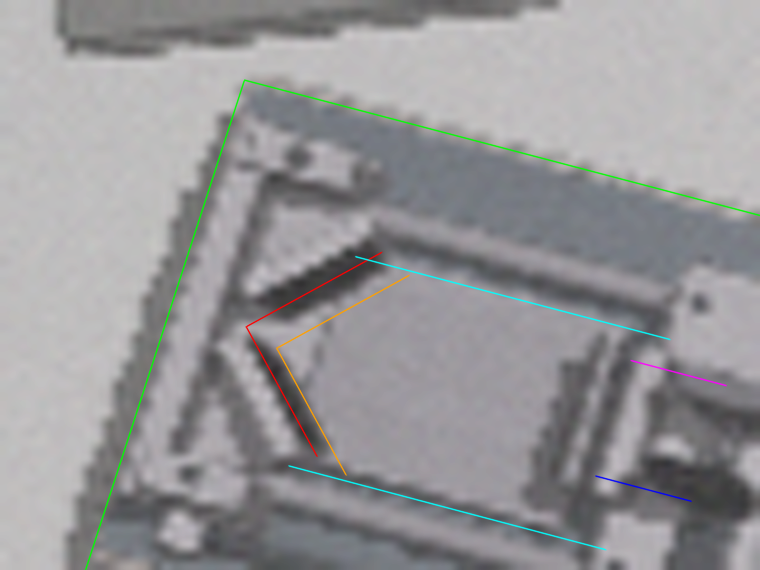

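View pics/o4.png

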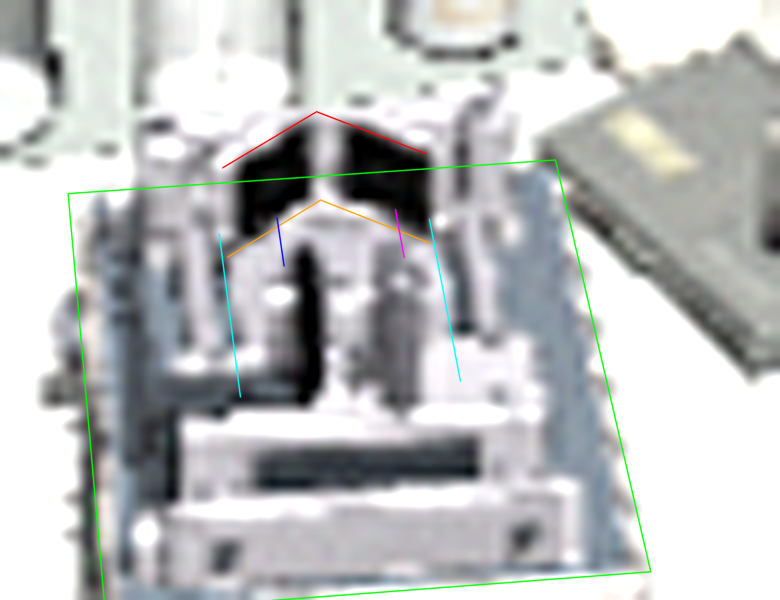

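Run:
```python
from ov import *
yaw=-.2333;dx=.0025;d=.0135
M=(.5305+np.cos(yaw)*dx-np.sin(yaw)*d,.196+np.sin(yaw)*dx+np.cos(yaw)*d,yaw)
print(M)
overlay('top','pics/top0.png','pics/o5.png',155,145,80,60,9.5,M,-.1,(-dx,-d))
overlay('scene','pics/scene0.png','pics/o6.png',268,128,65,50,12,M,-.1,(-dx,-d))
```

```text
(np.float64(0.5360533284911871), np.float64(0.20855629494193925), -0.2333)
```

View pics/o5.png

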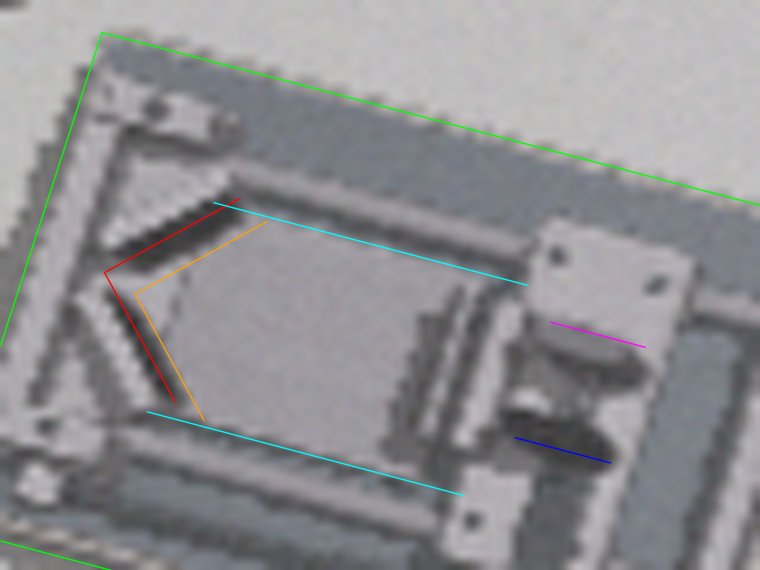

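View pics/o6.png

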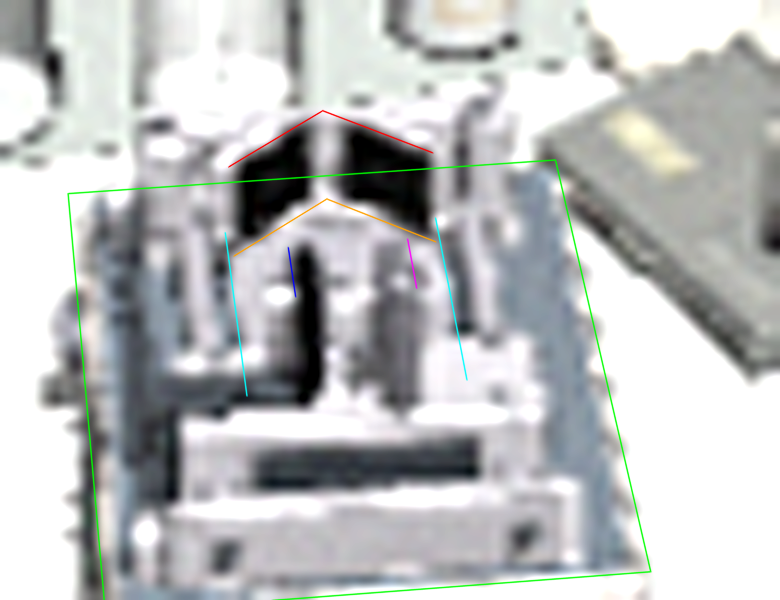

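```bash
cat >> h.py <<'E'
M=(.5361,.2086,-.2333)
def w2m(P):
    P=np.atleast_2d(P)[:,:2]-M[:2]; c,s=np.cos(M[2]),np.sin(M[2])
    return np.c_[P[:,0]*c+P[:,1]*s,-P[:,0]*s+P[:,1]*c]
def m2w(P):
    P=np.atleast_2d(P); c,s=np.cos(M[2]),np.sin(M[2])
    return np.c_[M[0]+c*P[:,0]-s*P[:,1],M[1]+s*P[:,0]+c*P[:,1]]
E
python3 - <<'E'
from h import *
np.set_printoptions(precision=4,suppress=True)
im=cv2.imread('pics/top0.png')[165:205,190:230]
im=np.clip(im*1.5,0,255).astype(np.uint8)
cv2.imwrite('pics/jz.png',cv2.resize(im,None,fx=15,fy=15,interpolation=cv2.INTER_CUBIC))
im=cv2.imread('pics/scene0.png')[138:172,275:315]
cv2.imwrite('pics/jz2.png',cv2.resize(im,None,fx=17,fy=17,interpolation=cv2.INTER_CUBIC))
E
```

```text
(no output)
```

View pics/jz.png

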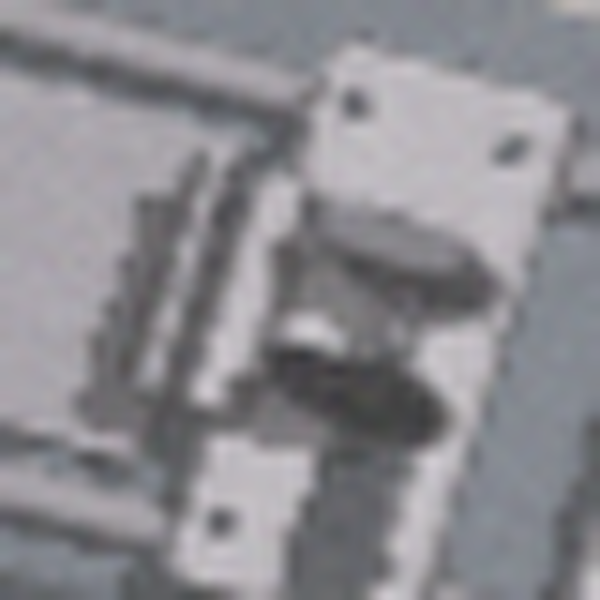

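View pics/jz2.png

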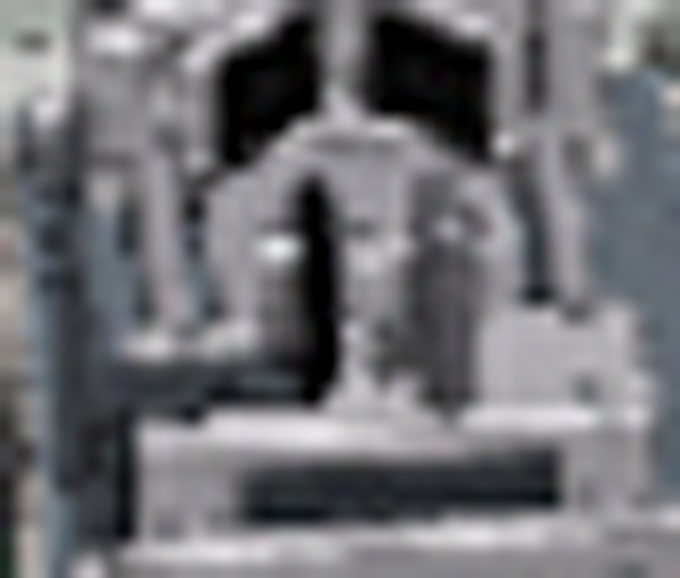

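Run:
```python
from h import *
np.set_printoptions(precision=4,suppress=True)
for y in(-.12,-.1,-.08):
  P=m2w([(-.025,y),(.019,y),(-.003,y)]);print(y,[(proj('scene',np.c_[P,np.full(3,z)])-[275,138]).round(2)*17 for z in(.157,.112)])
# top candidates
t=crop2full([(310,205),(490,270),(270,350),(445,410)],190,165,15)
print(w2m(ray('top',t,.157)))
t=crop2full([(250,180),(195,400),(200,160),(140,385)],190,165,15)
for z in(.082,.116): print(z,w2m(ray('top',t,z)))
```

```text
-0.12 [array([[292.06, 246.16],
       [463.76, 233.92],
       [378.08, 240.04]]), array([[299.71, 396.61],
       [469.2 , 384.2 ],
       [384.54, 390.32]])]
-0.1 [array([[286.28, 206.72],
       [456.45, 194.65],
       [371.45, 200.77]]), array([[293.93, 356.49],
       [462.06, 344.25],
       [378.08, 350.37]])]
-0.08 [array([[280.33, 167.96],
       [449.31, 156.06],
       [364.99, 162.01]]), array([[288.15, 317.05],
       [454.92, 304.98],
       [371.62, 310.93]])]
[[ 0.0177 -0.0745]
 [ 0.0138 -0.1187]
 [-0.017  -0.0755]
 [-0.0201 -0.118 ]]
0.082 [[ 0.0303 -0.0404]
 [-0.0244 -0.0432]
 [ 0.0319 -0.0274]
 [-0.0243 -0.0295]]
0.116 [[ 0.0256 -0.0491]
 [-0.0281 -0.0519]
 [ 0.0271 -0.0363]
 [-0.028  -0.0384]]
```

{"fn": "play_rows", "kwargs": {
  "series": "100 0 0 0 0 0 9.83;100 0 0 0 0 0 9.83;100 0 0 0 0 0 9.83;100 0 0 0 0 0 9.83;100 0 0 0 0 0 9.83;100 0 0 0 0 0 9.83;100 0 0 0 0 0 9.83;100 0 0 0 0 0 9.83;100 0 0 0 0 0 9.8",
  "newtons": 40
}}

```text
clock: 1.23
tcp_pos: [0.1482, 0.5553, 0.2497]
orientation: [0.0, 0.786, 0.618, -0.0]
wrist_force: [0.4, -0.2, 0.1]
finger_gap: 0.0856
```

```bash
cat >> h.py <<'E'
from scipy.spatial.transform import Rotation as Ro
def to(targets, psi=np.degrees(M[2])):
    s=get_state(); w,x,y,z=s['orientation']; R=Ro.from_quat([x,y,z,w])
    p=s['tcp_pos']; print('clk %.2f'%s['clock'],'p',p.round(4),'gap %.4f'%s['finger_gap'],'F',s['wrist_force'].round(2),'T',s['ft_torque'].round(3),'q',s['joint_pos'].round(2))
    a=np.radians(psi); yt=np.array([np.cos(a),np.sin(a),0]); zt=np.array([0,0,-1]); xt=np.cross(yt,zt)
    Rt=Ro.from_matrix(np.c_[xt,yt,zt])
    print('rot err deg (tool)',np.degrees((R.inv()*Rt).as_rotvec()).round(2))
    for t in targets:
        d=R.inv().apply(np.array(t)-p)*100; print(np.round(t,4),'cm tool',d.round(2)); p=np.array(t)
E
python3 - <<'E'
from h import *
np.set_printoptions(precision=4,suppress=True)
J=[.5154,-.0873]
to([(.36,.20,.25),(*J,.17),(*J,.068)])
print('balance front',ray('top',crop2full([(145,152),(485,152)],235,150,6),.02))
print('tall',ray('top',[(100,200),(108,170),(240,137)],.15))
print('petri',ray('top',crop2full([(580,133)],235,150,6),.017))
E
```

```text
clk 1.23 p [0.1482 0.5553 0.2497] gap 0.0856 F [ 0.43 -0.22  0.12] T [ 0.028  0.021 -0.05 ] q [1.17 0.31 0.05 1.3  0.   2.98]
rot err deg (tool) [-0.01  0.06 -0.34]
[0.36 0.2  0.25] cm tool [-29.5  29.    0. ]
[ 0.5154 -0.0873  0.17  ] cm tool [-24.22  21.91   8.02]
[ 0.5154 -0.0873  0.068 ] cm tool [ 0.01  0.   10.2 ]
balance front [[ 0.5801 -0.0199  0.02  ]
 [ 0.5861 -0.2324  0.02  ]]
tall [[0.4511 0.5041 0.15  ]
 [0.5565 0.4867 0.15  ]
 [0.6877 0.0379 0.15  ]]
petri [[ 0.6006 -0.2918  0.017 ]]
```

{"fn": "play_rows", "kwargs": {
  "series": "100 -3 2.9 0 0 0 0;100 -3 2.9 0 0 0 0;100 -3 2.9 0 0 0 0;100 -3 2.9 0 0 0 0;100 -3 2.9 0 0 0 0;100 -3 2.9 0 0 0 0;100 -3 2.9 0 0 0 0;100 -3 2.9 0 0 0 0;100 -3 2.9 0 0 0 0;100 -2.5 2.9 0 0 0 0;100 -3 2.7 0 0 0 0;100 -3 2.7 0 0 0 0"
}}

```text
clock: 2.72
tcp_pos: [0.401, 0.1294, 0.25]
orientation: [-0.0, 0.785, 0.62, -0.0]
wrist_force: [1.3, 1.2, 0.7]
finger_gap: 0.0853
```

Run:
```python
from h import *
J=[.5154,-.0873]
to([(*J,.17),(*J,.068)])
```

```text
clk 2.73 p [0.401  0.1294 0.25  ] gap 0.0853 F [1.35 1.23 0.72] T [ 0.07  -0.044  0.004] q [ 0.12  0.02 -0.31  1.24  0.    1.93]
rot err deg (tool) [-0.03 -0.   -0.02]
[ 0.5154 -0.0873  0.17  ] cm tool [-18.43  16.14   8.  ]
[ 0.5154 -0.0873  0.068 ] cm tool [-0.   0.  10.2]
```

{"fn": "play_rows", "kwargs": {
  "series": "100 -3 2.7 0.5 0 0 0;100 -3 2.7 0.5 0 0 0;100 -3 2.7 1 0 0 0;100 -3 2.7 2 0 0 0;100 -3 2.7 2 0 0 0;100 -3.4 2.6 2 0 0 0;100 0 0 0 0 0 0;100 0 0 0 0 0 0"
}}

```text
clock: 3.72
tcp_pos: [0.5142, -0.0854, 0.17]
orientation: [-0.001, 0.785, 0.62, -0.0]
wrist_force: [-0.2, -1.0, -0.3]
finger_gap: 0.0855
```

Run:
```python
from h import *
J=[.5154,-.0873]
to([(*J,.17),(*J,.068)])
im=cams.read_camera('scene')[:,:,::-1]
cv2.imwrite('pics/s1.png',cv2.resize(im[110:270,230:430],None,fx=3.5,fy=3.5,interpolation=cv2.INTER_CUBIC))
```

```text
clk 3.73 p [ 0.5142 -0.0854  0.17  ] gap 0.0855 F [-0.25 -0.99 -0.32] T [0.02  0.016 0.055] q [-0.32  0.25 -0.24  1.08  0.    1.49]
rot err deg (tool) [-0.09 -0.03 -0.04]
[ 0.5154 -0.0873  0.17  ] cm tool [-0.16  0.16 -0.  ]
[ 0.5154 -0.0873  0.068 ] cm tool [-1.00e-02  2.00e-02  1.02e+01]
```

View pics/s1.png

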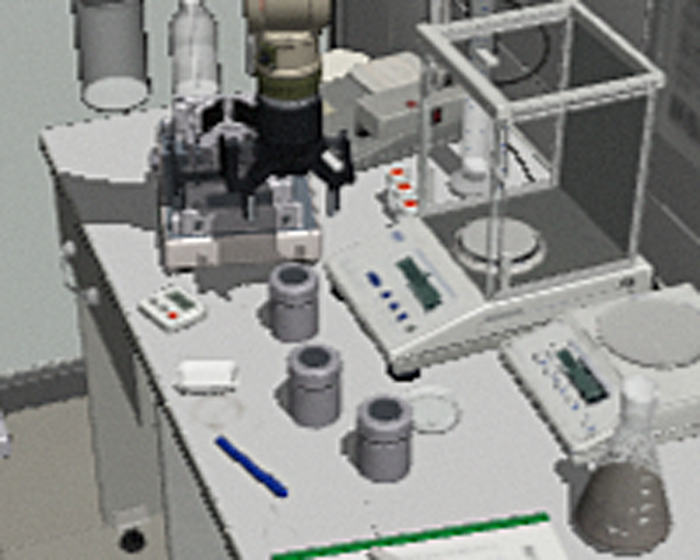

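{"fn": "play_rows", "kwargs": {
  "series": "100 -0.1 0.1 3 0 0 0;100 0 0 3 0 0 0;100 0 0 2.2 0 0 0;100 0 0 2 0 0 0;100 0 0 0 0 0 0;50 0 0 0 0 0 0;50 0 0 0 0 0 0;50 0 0 0 0 0 0;50 0 0 0 0 0 0;50 0 0 0 0 0 0",
  "newtons": 40
}}

```text
clock: 5.03
tcp_pos: [0.516, -0.0866, 0.0699]
orientation: [0.001, 0.785, 0.62, 0.001]
wrist_force: [-2.3, 2.3, 5.0]
finger_gap: 0.0593
```

Run:
```python
from h import *
J=[.5154,-.0873]
to([(*J,.068)])
```

```text
clk 5.03 p [ 0.516  -0.0866  0.0699] gap 0.0593 F [-2.33  2.31  5.02] T [0.251 0.399 0.077] q [-0.32  0.34 -0.39  0.84  0.    1.48]
rot err deg (tool) [ 0.09 -0.02  0.01]
[ 0.5154 -0.0873  0.068 ] cm tool [-0.08 -0.04  0.19]
```

{"fn": "play_rows", "kwargs": {
  "series": "50 0 0 -1 0 0 0;50 0 0 -1.5 0 0 0;50 0 0 -1 0 0 0;50 0 0 0 0 0 0;50 0 0 0 0 0 0;50 0 0 0 0 0 0"
}}

```text
clock: 5.78
tcp_pos: [0.515, -0.0867, 0.1027]
orientation: [-0.001, 0.785, 0.62, -0.0]
wrist_force: [0.6, 0.3, -5.9]
finger_gap: 0.0592
```

Run:
```python
from h import *
for i in range(6):
    print(get_state()['wrist_force'].round(2)); cams.read_camera('top')
to([])
```

```text
[ 0.58  0.31 -5.92]
[ 0.4   0.4  -5.94]
[ 0.62  0.59 -7.  ]
[ 0.97  0.04 -6.54]
[ 0.11  0.1  -5.59]
[-0.41  0.11 -6.49]
clk 6.08 p [ 0.5154 -0.0868  0.1031] gap 0.0594 F [-0.14 -0.63 -5.93] T [-0.041 -0.04   0.015] q [-0.32  0.31 -0.34  0.92  0.    1.48]
rot err deg (tool) [-0.02 -0.01 -0.02]
```

Run:
```python
from h import *
p=get_state()['tcp_pos']
t=m2w((0,.042))[0];print(t)
to([(*p[:2],.26),(*t,.26),(*t,.1445)])
```

```text
[0.54580995 0.24946217]
clk 6.08 p [ 0.5154 -0.0868  0.1031] gap 0.0594 F [-0.14 -0.63 -5.93] T [-0.041 -0.04   0.015] q [-0.32  0.31 -0.34  0.92  0.    1.48]
rot err deg (tool) [-0.02 -0.01 -0.02]
[ 0.5154 -0.0868  0.26  ] cm tool [ 0.000e+00 -1.000e-02 -1.569e+01]
[0.5458 0.2495 0.26  ] cm tool [ 3.342e+01 -4.830e+00  1.000e-02]
[0.5458 0.2495 0.1445] cm tool [-0.    0.   11.55]
```

{"fn": "play_rows", "kwargs": {
  "series": "50 0 0 -2 0 0 0;50 0 0 -4 0 0 0;50 0 0 -4 0 0 0;50 0 0 -4 0 0 0;50 1 0 -1.7 0 0 0;50 2.4 -0.4 0 0 0 0;50 3 -0.5 0 0 0 0;50 3.5 -0.5 0 0 0 0;50 3.5 -0.5 0 0 0 0;50 3.5 -0.5 0 0 0 0;50 3.5 -0.5 0 0 0 0;50 3.5 -0.5 0 0 0 0"
}}

```text
clock: 7.58
tcp_pos: [0.5377, 0.1547, 0.2601]
orientation: [-0.0, 0.785, 0.62, -0.0]
wrist_force: [1.5, 0.8, -6.5]
finger_gap: 0.0592
```

{"fn": "play_rows", "kwargs": {
  "series": "50 3.5 -0.5 0 0 0 0;50 3 -0.5 0 0 0 0;50 2 -0.4 0 0 0 0;50 1 0 0 0 0 0;50 0 0 0 0 0 0;50 0 0 0 0 0 0;50 0 0 2 0 0 0;50 0 0 2 0 0 0;50 0 0 2 0 0 0;50 0 0 1 0 0 0;50 0 0 0 0 0 0;50 0 0 0 0 0 0"
}}

```text
clock: 9.07
tcp_pos: [0.5468, 0.2491, 0.1913]
orientation: [0.0, 0.785, 0.62, 0.001]
wrist_force: [0.2, 1.1, -5.8]
finger_gap: 0.059
```

Run:
```python
from h import *
t=m2w((0,.042))[0]
to([(*t,.19),(*t,.1445)])
for n,b in(('scene',(128,200,260,340)),('top',(130,220,140,240))):
    im=cams.read_camera(n)[:,:,::-1]; cv2.imwrite(f'pics/{n}2.png',im)
    cv2.imwrite(f'pics/{n}2c.png',cv2.resize(np.clip(im[b[0]:b[1],b[2]:b[3]]*(1.5 if n=="top" else 1),0,255).astype(np.uint8),None,fx=6.5,fy=6.5,interpolation=cv2.INTER_CUBIC))
```

```text
clk 9.07 p [0.5468 0.2491 0.1913] gap 0.0590 F [ 0.18  1.1  -5.84] T [ 0.044 -0.005 -0.039] q [0.29 0.38 0.   1.19 0.   2.1 ]
rot err deg (tool) [ 0.08 -0.05 -0.04]
[0.5458 0.2495 0.19  ] cm tool [ 0.02 -0.1   0.13]
[0.5458 0.2495 0.1445] cm tool [-0.   -0.01  4.55]
```

View pics/scene2c.png

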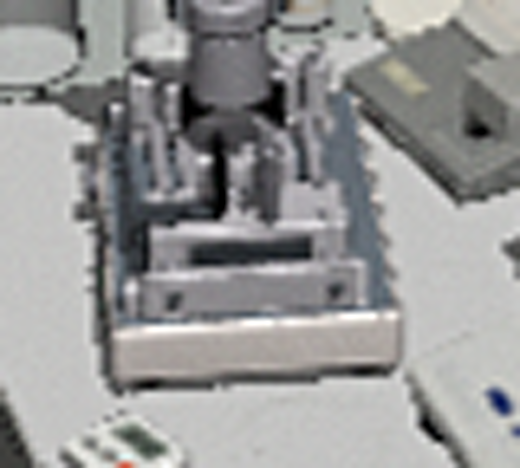

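View pics/top2c.png

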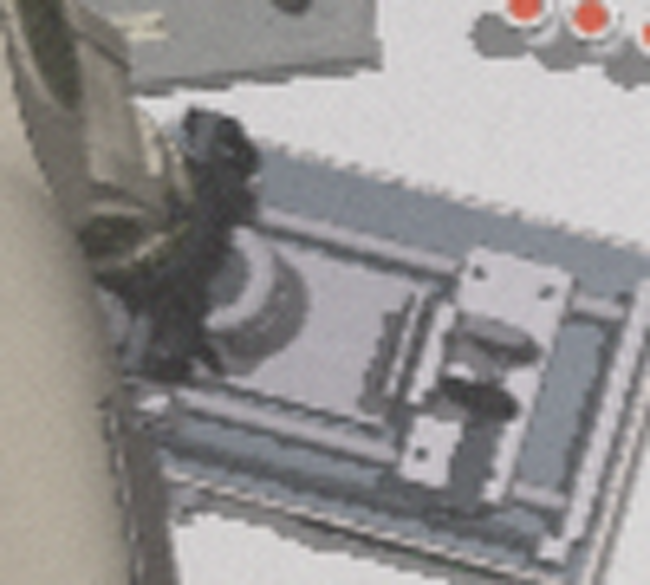

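{"fn": "play_rows", "kwargs": {
  "series": "50 0 -0.1 1.5 0 0 0;50 0 0 1.2 0 0 0;50 0 0 0.8 0 0 0;50 0 0 0.5 0 0 0;50 0 0 0.2 0 0 0;50 0 0 0 0 0 0"
}}

```text
clock: 9.93
tcp_pos: [0.5453, 0.2495, 0.1484]
orientation: [0.0, 0.785, 0.62, 0.0]
wrist_force: [0.7, 0.1, -6.3]
finger_gap: 0.0594
```

{"fn": "play_rows", "kwargs": {
  "series": "50 0 0 0.15 0 0 0;50 0 0 0.05 0 0 0;50 0 0 0 0 0 0"
}}

```text
clock: 10.3
tcp_pos: [0.5452, 0.2494, 0.1464]
orientation: [-0.0, 0.785, 0.62, 0.0]
wrist_force: [-1.2, -0.0, -7.1]
finger_gap: 0.0595
```

Still carrying full weight; go slowly in 0.5 mm steps.

{"fn": "play_rows", "kwargs": {
  "series": "50 0 0 0.05 0 0 0;50 0 0 0.05 0 0 0;50 0 0 0 0 0 0"
}}

```text
clock: 10.68
tcp_pos: [0.5451, 0.2494, 0.1452]
orientation: [-0.0, 0.785, 0.62, -0.0]
wrist_force: [-0.7, 0.3, -6.6]
finger_gap: 0.0594
```

{"fn": "play_rows", "kwargs": {
  "series": "50 0 0 0.05 0 0 0;50 0 0 0 0 0 0"
}}

```text
clock: 10.92
tcp_pos: [0.5452, 0.2495, 0.1452]
orientation: [0.0, 0.785, 0.62, 0.0]
wrist_force: [-0.5, -0.6, -2.8]
finger_gap: 0.0596
```

{"fn": "play_rows", "kwargs": {
  "series": "50 0 0 0.05 0 0 0;50 0 0 0 0 0 0"
}}

```text
clock: 11.18
tcp_pos: [0.5452, 0.2496, 0.1451]
orientation: [0.0, 0.785, 0.62, 0.0]
wrist_force: [-1.7, -0.4, 2.4]
finger_gap: 0.059
```

{"fn": "play_rows", "kwargs": {
  "series": "80 0 0 0 0 0 0;90 0 0 0 0 0 0;90 0 0 0 0 0 0;90 0 0 0 0 0 0"
}}

```text
clock: 11.68
tcp_pos: [0.5454, 0.2494, 0.1444]
orientation: [0.0, 0.785, 0.62, 0.0]
wrist_force: [0.0, -0.2, -0.6]
finger_gap: 0.0768
```

{"fn": "play_rows", "kwargs": {
  "series": "90 0 0 -1 0 0 0;90 0 0 -2 0 0 0;90 0 0 -3 0 0 0;90 0 0 -4 0 0 0;90 -4 0 0 0 0 0;90 -5 0 0 0 0 0;90 -5 0 0 0 0 0;90 -5 0 0 0 0 0;90 -5 0 0 0 0 0;90 -4 0 0 0 0 0;90 0 0 0 0 0 0"
}}

```text
clock: 13.05
tcp_pos: [0.4801, -0.0251, 0.2452]
orientation: [0.001, 0.786, 0.618, 0.0]
wrist_force: [0.7, -0.2, -0.4]
finger_gap: 0.077
```

Run:
```python
from h import *
to([])
for n,b in(('scene',(128,200,260,340)),('top',(130,220,140,240))):
    im=cams.read_camera(n)[:,:,::-1]; cv2.imwrite(f'pics/{n}3.png',im)
    cv2.imwrite(f'pics/{n}3c.png',cv2.resize(np.clip(im[b[0]:b[1],b[2]:b[3]]*(1.5 if n=="top" else 1),0,255).astype(np.uint8),None,fx=6.5,fy=6.5,interpolation=cv2.INTER_CUBIC))
```

```text
clk 13.05 p [ 0.4801 -0.0251  0.2452] gap 0.0770 F [ 0.71 -0.17 -0.36] T [ 0.002 -0.024  0.04 ] q [-0.22  0.13 -0.2   1.24 -0.    1.59]
rot err deg (tool) [ 0.07  0.01 -0.27]
```

View pics/scene3c.png

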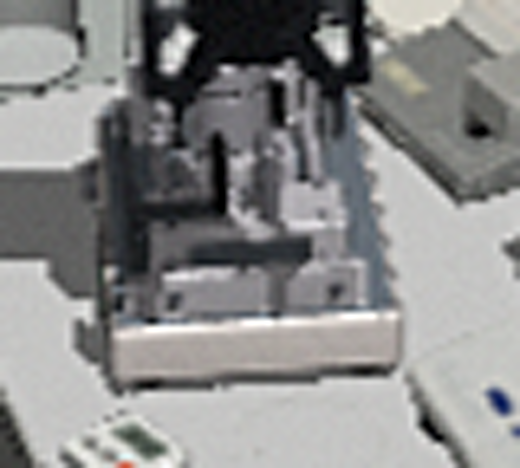

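View pics/top3c.png

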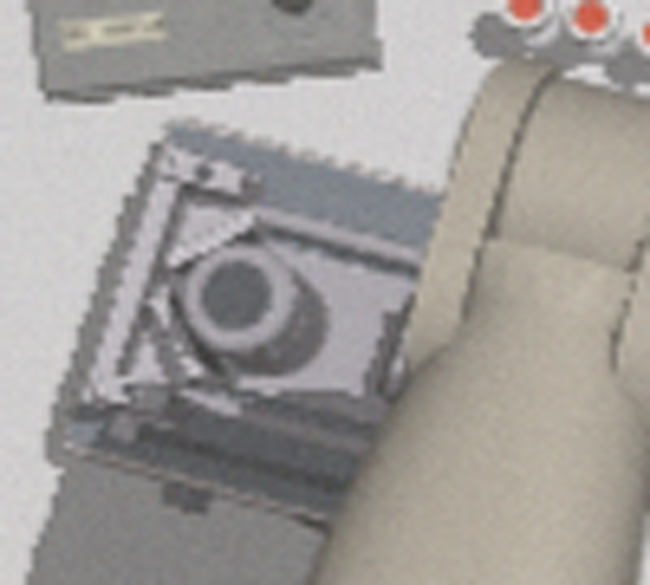

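Run:
```python
from h import *
np.set_printoptions(precision=4,suppress=True)
print(w2m(ray('top',crop2full([(237,294)],140,130,6.5),.155)))
for y in(-.092,-.096): 
    t=m2w((.001,y))[0]; print(y); to([(*t,.245),(*t,.134)])
```

```text
[[-0.0009  0.0428]]
-0.092
clk 13.15 p [ 0.4806 -0.0231  0.245 ] gap 0.0768 F [0.03 0.68 0.31] T [0.008 0.061 0.034] q [-0.22  0.13 -0.2   1.24  0.    1.59]
rot err deg (tool) [ 0.06 -0.03 -0.08]
[0.5158 0.1189 0.245 ] cm tool [14.63  0.12  0.01]
[0.5158 0.1189 0.134 ] cm tool [-0.01 -0.01 11.1 ]
-0.096
clk 13.15 p [ 0.4806 -0.0231  0.245 ] gap 0.0768 F [0.03 0.68 0.31] T [0.008 0.061 0.034] q [-0.22  0.13 -0.2   1.24  0.    1.59]
rot err deg (tool) [ 0.06 -0.03 -0.08]
[0.5149 0.115  0.245 ] cm tool [14.23  0.12  0.01]
[0.5149 0.115  0.134 ] cm tool [-0.01 -0.01 11.1 ]
```

{"fn": "play_rows", "kwargs": {
  "series": "90 3 0 0 0 0 0;90 4 0 0 0 0 0;90 4 0 0 0 0 0;90 3.4 0 0 0 0 0;90 0 0 2 0 0 0;90 0 0 2 0 0 0;90 0 0 0 0 0 0;90 0 0 0 0 0 0"
}}

```text
clock: 14.15
tcp_pos: [0.514, 0.1179, 0.205]
orientation: [0.0, 0.784, 0.62, 0.0]
wrist_force: [0.6, 0.6, -0.5]
finger_gap: 0.0769
```

Run:
```python
from h import *
t=m2w((0,-.095))[0]; to([(*t,.205),(*t,.138)])
for n,b in(('scene',(128,200,260,340)),('top',(130,220,140,240))):
    im=cams.read_camera(n)[:,:,::-1]; cv2.imwrite(f'pics/{n}4.png',im)
    cv2.imwrite(f'pics/{n}4c.png',cv2.resize(np.clip(im[b[0]:b[1],b[2]:b[3]]*(1.5 if n=="top" else 1),0,255).astype(np.uint8),None,fx=6.5,fy=6.5,interpolation=cv2.INTER_CUBIC))
```

```text
clk 14.15 p [0.514  0.1179 0.205 ] gap 0.0769 F [ 0.56  0.63 -0.53] T [ 0.005 -0.013 -0.025] q [ 0.07  0.24 -0.17  1.16  0.    1.88]
rot err deg (tool) [ 0.04 -0.03  0.05]
[0.5141 0.1162 0.205 ] cm tool [-0.17  0.05  0.  ]
[0.5141 0.1162 0.138 ] cm tool [-0.  -0.   6.7]
```

View pics/scene4c.png

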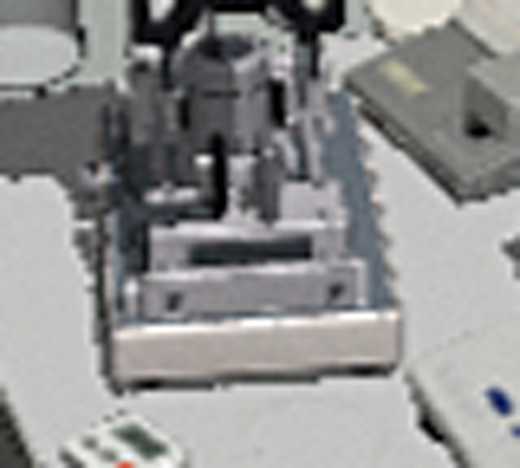

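View pics/top4c.png

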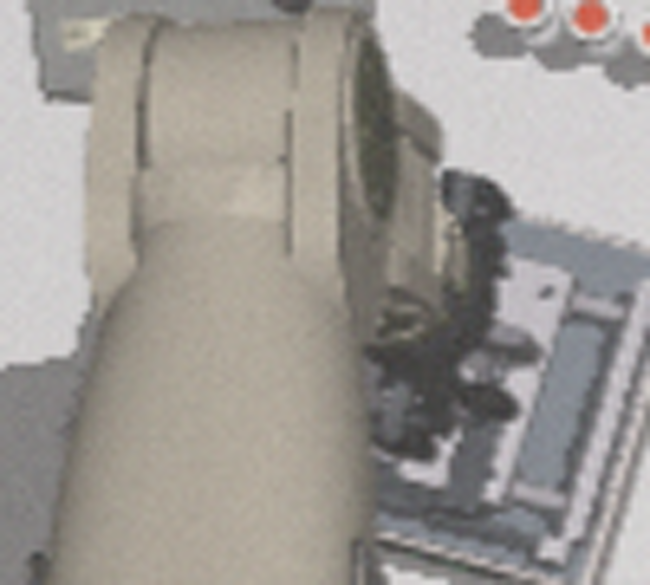

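{"fn": "play_rows", "kwargs": {
  "series": "90 -0.2 0 2 0 0 0;90 0 0 2 0 0 0;90 0 0 1.5 0 0 0;90 0 0 0.8 0 0 0;90 0 0 0.4 0 0 0;90 0 0 0 0 0 0"
}}

```text
clock: 15.0
tcp_pos: [0.5134, 0.1152, 0.1375]
orientation: [0.0, 0.785, 0.62, 0.0]
wrist_force: [0.1, -0.6, 0.9]
finger_gap: 0.0771
```

Run:
```python
from h import *
t=m2w((0,-.095))[0]; to([(*t,.138)])
for n,b in(('scene',(128,200,260,340)),):
    im=cams.read_camera(n)[:,:,::-1]; cv2.imwrite(f'pics/{n}5.png',im)
    cv2.imwrite(f'pics/{n}5c.png',cv2.resize(im[b[0]:b[1],b[2]:b[3]],None,fx=6.5,fy=6.5,interpolation=cv2.INTER_CUBIC))
```

```text
clk 15.00 p [0.5134 0.1152 0.1375] gap 0.0771 F [ 0.09 -0.63  0.92] T [-0.001 -0.005  0.027] q [ 0.07  0.28 -0.28  1.01  0.    1.87]
rot err deg (tool) [ 0.02 -0.01 -0.02]
[0.5141 0.1162 0.138 ] cm tool [ 0.11  0.04 -0.05]
```

View pics/scene5c.png

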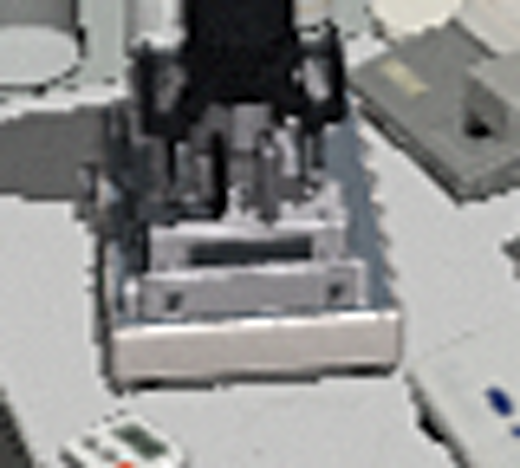

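{"fn": "play_rows", "kwargs": {
  "series": "60 0 0 0 0 0 0;57 0 0 0 0 0 0;57 0 0 0 0 0 0",
  "newtons": 30
}}

```text
clock: 15.42
tcp_pos: [0.5133, 0.1152, 0.1375]
orientation: [0.0, 0.785, 0.62, 0.0]
wrist_force: [0.3, -0.4, 0.1]
finger_gap: 0.0485
```

Run:
```python
from h import *
t=m2w((0,-.095))[0]; to([(*t,.138)])
for n,b in(('scene',(135,175,275,315)),):
    im=cams.read_camera(n)[:,:,::-1]
    cv2.imwrite(f'pics/{n}6c.png',cv2.resize(im[b[0]:b[1],b[2]:b[3]],None,fx=14,fy=14,interpolation=cv2.INTER_CUBIC))
```

```text
clk 15.43 p [0.5133 0.1152 0.1375] gap 0.0485 F [ 0.34 -0.42  0.11] T [-0.01  -0.018 -0.034] q [ 0.07  0.28 -0.28  1.01  0.    1.87]
rot err deg (tool) [ 0.02 -0.01 -0.02]
[0.5141 0.1162 0.138 ] cm tool [ 0.12  0.05 -0.05]
```

View pics/scene6c.png

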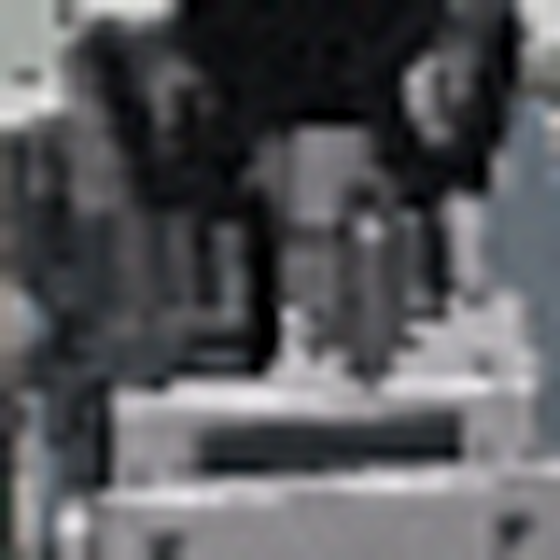

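{"fn": "play_rows", "kwargs": {
  "series": "50 0 0.1 0 0 0 0;40 0 0 0 0 0 0;40 0 0 0 0 0 0;40 0 0 0 0 0 0;40 0 0 0 0 0 0",
  "newtons": 30
}}

```text
clock: 16.1
tcp_pos: [0.5165, 0.1145, 0.1385]
orientation: [0.002, 0.785, 0.62, 0.002]
wrist_force: [5.5, -1.5, 5.1]
finger_gap: 0.0372
```

```bash
cat >> h.py <<'E'
def st():
    s=get_state(); c,sn=np.cos(M[2]),np.sin(M[2]); F=s['wrist_force']
    print('clk %.2f gap %.4f'%(s['clock'],s['finger_gap']),'mill xy',w2m(s['tcp_pos']).round(4)[0],'z %.4f'%s['tcp_pos'][2],'F mill',round(F[0]*c+F[1]*sn,2),round(-F[0]*sn+F[1]*c,2),round(F[2],2),'T',s['ft_torque'].round(2))
E
python3 - <<'E'
from h import *
st()
E
```

```text
clk 16.10 gap 0.0372 mill xy [ 0.0026 -0.0961] z 0.1385 F mill 5.66 -0.21 5.12 T [-0.26  0.01 -0.14]
```

{"fn": "play_rows", "kwargs": {
  "series": "40 0 0.2 -0.1 0 0 0;40 0 0 0 0 0 0;40 0.3 0 0 0 0 0;40 0.6 0 0 0 0 0;40 0.8 0 0 0 0 0;40 0.8 0 0 0 0 0;40 0.5 0 0 0 0 0;40 0 0 0 0 0 0"
}}

```text
clock: 17.1
tcp_pos: [0.5241, 0.1448, 0.1385]
orientation: [0.0, 0.784, 0.62, 0.001]
wrist_force: [6.4, -0.6, 1.8]
finger_gap: 0.0371
```

Run:
```python
from h import *
st()
for n,b in(('scene',(135,175,275,315)),('top',(130,220,140,240))):
    im=cams.read_camera(n)[:,:,::-1]; f=14 if n=='scene' else 6.5
    cv2.imwrite(f'pics/{n}7c.png',cv2.resize(np.clip(im[b[0]:b[1],b[2]:b[3]]*1.3,0,255).astype(np.uint8),None,fx=f,fy=f,interpolation=cv2.INTER_CUBIC))
```

```text
clk 17.10 gap 0.0371 mill xy [ 0.0031 -0.0648] z 0.1385 F mill 6.34 0.92 1.77 T [ 0.01 -0.48 -0.3 ]
```

View pics/top7c.png

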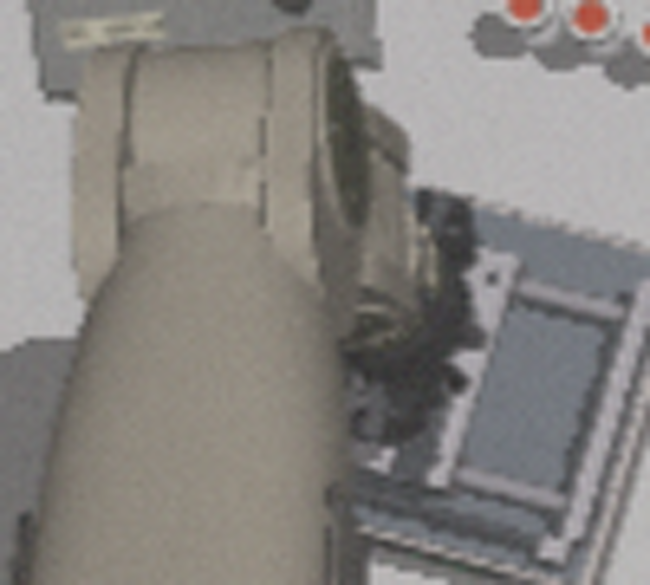

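View pics/scene7c.png

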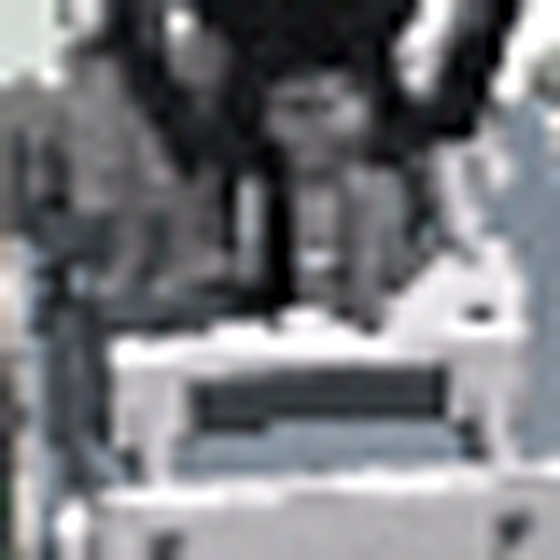

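{"fn": "play_rows", "kwargs": {
  "series": "40 0 0.2 0 0 0 0;40 0 0 0 0 0 0"
}}

```text
clock: 17.45
tcp_pos: [0.5241, 0.1445, 0.1385]
orientation: [-0.001, 0.784, 0.62, 0.0]
wrist_force: [-0.4, 1.5, 6.4]
finger_gap: 0.0372
```

```bash
python3 -c "
from h import *
st()"
```

```text
clk 17.45 gap 0.0372 mill xy [ 0.0032 -0.0651] z 0.1385 F mill -0.72 1.37 6.37 T [ 0.41  0.26 -0.29]
```

{"fn": "play_rows", "kwargs": {
  "series": "40 0.3 0 -0.1 0 0 0;40 0.5 0 0 0 0 0;40 0.5 0 0 0 0 0;40 0.2 0 0 0 0 0;40 0 0 0 0 0 0"
}}

```text
clock: 18.08
tcp_pos: [0.5276, 0.1584, 0.1386]
orientation: [-0.001, 0.784, 0.62, -0.001]
wrist_force: [-2.7, 0.6, -4.6]
finger_gap: 0.0373
```

```bash
python3 -c "
from h import *
st()"
```

```text
clk 18.07 gap 0.0373 mill xy [ 0.0034 -0.0508] z 0.1386 F mill -2.79 0.0 -4.6 T [ 0.16  0.47 -0.28]
```

{"fn": "play_rows", "kwargs": {
  "series": "40 0.2 0 0 0 0 0;40 0.2 0 0 0 0 0;40 0 0 0 0 0 0"
}}

```text
clock: 18.45
tcp_pos: [0.5283, 0.1611, 0.1386]
orientation: [-0.0, 0.785, 0.62, -0.001]
wrist_force: [-4.0, -3.3, -3.9]
finger_gap: 0.0372
```

Run:
```python
from h import *
st()
im=cams.read_camera('scene')[:,:,::-1]
cv2.imwrite(f'pics/s8.png',cv2.resize(im[125:175,265:325],None,fx=12,fy=12,interpolation=cv2.INTER_CUBIC))
```

```text
clk 18.45 gap 0.0372 mill xy [ 0.0034 -0.048 ] z 0.1386 F mill -3.15 -4.16 -3.91 T [-0.55  0.72 -0.32]
```

View pics/s8.png

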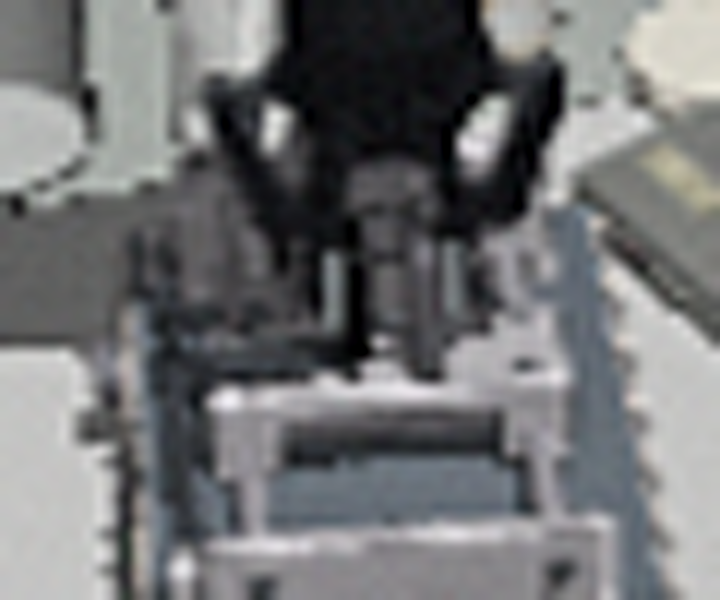

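{"fn": "play_rows", "kwargs": {
  "series": "40 0.2 0 0 0 0 0;40 0.2 0 0 0 0 0;40 0 0 0 0 0 0"
}}

```text
clock: 18.88
tcp_pos: [0.5292, 0.1647, 0.1386]
orientation: [-0.0, 0.785, 0.62, -0.002]
wrist_force: [-4.7, -4.7, -3.0]
finger_gap: 0.0374
```

```bash
python3 -c "
from h import *
st()"
```

```text
clk 18.88 gap 0.0374 mill xy [ 0.0035 -0.0443] z 0.1386 F mill -3.48 -5.66 -2.96 T [-0.73  0.77 -0.35]
```

{"fn": "play_rows", "kwargs": {
  "series": "40 0.1 0 0 0 0 0;40 0.1 0 0 0 0 0;40 0 0 0 0 0 0"
}}

```text
clock: 19.25
tcp_pos: [0.5297, 0.1665, 0.1386]
orientation: [-0.0, 0.785, 0.62, -0.002]
wrist_force: [-3.9, -5.6, -3.3]
finger_gap: 0.0373
```

```bash
python3 -c "
from h import *
st()"
```

```text
clk 19.25 gap 0.0373 mill xy [ 0.0035 -0.0425] z 0.1386 F mill -2.54 -6.37 -3.26 T [-0.81  0.77 -0.34]
```

{"fn": "play_rows", "kwargs": {
  "series": "40 0.1 0 0 0 0 0;40 0.1 0 0 0 0 0;40 0 0 0 0 0 0"
}}

```text
clock: 19.62
tcp_pos: [0.5301, 0.1682, 0.1386]
orientation: [0.0, 0.785, 0.62, -0.002]
wrist_force: [-4.4, -6.6, -2.8]
finger_gap: 0.0369
```

```bash
python3 -c "
from h import *
st()"
```

```text
clk 19.62 gap 0.0369 mill xy [ 0.0035 -0.0407] z 0.1386 F mill -2.8 -7.41 -2.75 T [-0.92  0.76 -0.36]
```

{"fn": "play_rows", "kwargs": {
  "series": "40 0.1 0 0 0 0 0;40 0.1 0 0 0 0 0;40 0 0 0 0 0 0"
}}

```text
clock: 20.0
tcp_pos: [0.5305, 0.1697, 0.1386]
orientation: [0.0, 0.785, 0.619, -0.002]
wrist_force: [-4.5, -7.4, -2.4]
finger_gap: 0.0375
```

Run:
```python
from h import *
st()
for n,b in(('scene',(125,175,265,325)),('top',(130,190,140,210))):
    im=cams.read_camera(n)[:,:,::-1]; f=12 if n=='scene' else 9
    cv2.imwrite(f'pics/{n}9c.png',cv2.resize(np.clip(im[b[0]:b[1],b[2]:b[3]]*1.3,0,255).astype(np.uint8),None,fx=f,fy=f,interpolation=cv2.INTER_CUBIC))
```

```text
clk 20.00 gap 0.0375 mill xy [ 0.0035 -0.0392] z 0.1386 F mill -2.68 -8.26 -2.44 T [-1.17  0.83 -0.35]
```

View pics/scene9c.png

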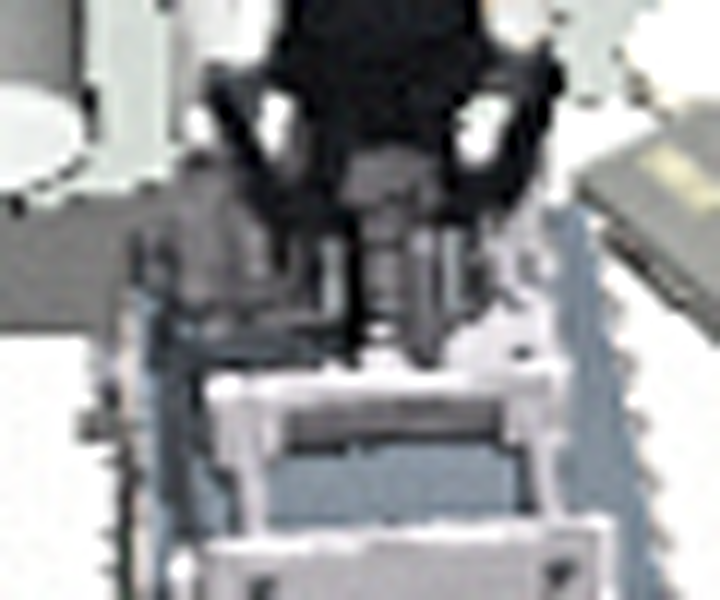

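View pics/top9c.png

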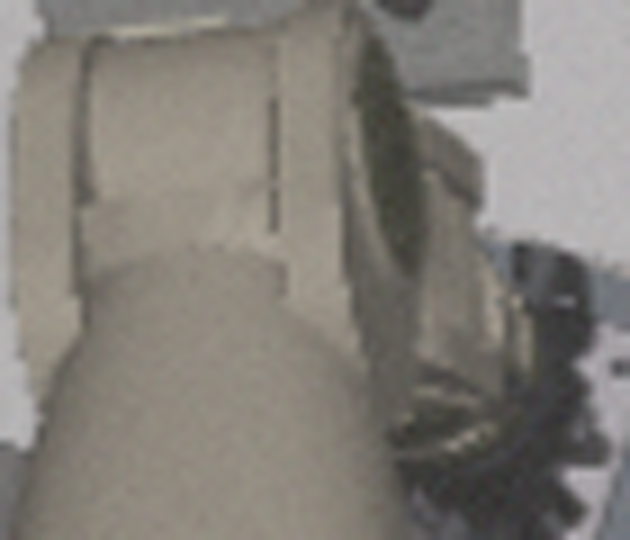

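{"fn": "play_rows", "kwargs": {
  "series": "40 0.1 0 0 0 0 0;40 0.1 0 0 0 0 0;40 0 0 0 0 0 0"
}}

```text
clock: 20.48
tcp_pos: [0.5309, 0.1712, 0.1386]
orientation: [0.001, 0.785, 0.619, -0.003]
wrist_force: [-4.3, -9.1, -2.6]
finger_gap: 0.0375
```

```bash
python3 -c "
from h import *
st()"
```

```text
clk 20.48 gap 0.0375 mill xy [ 0.0036 -0.0376] z 0.1386 F mill -2.09 -9.86 -2.61 T [-1.47  0.87 -0.37]
```

{"fn": "play_rows", "kwargs": {
  "series": "50 0 0 0 0 0 0;60 0 0 0 0 0 0;80 0 0 0 0 0 0;80 0 0 0 0 0 0;80 0 0 0 0 0 0"
}}

```text
clock: 21.1
tcp_pos: [0.5329, 0.1736, 0.1398]
orientation: [0.0, 0.785, 0.62, 0.001]
wrist_force: [0.2, -0.3, -0.5]
finger_gap: 0.0682
```

```bash
python3 -c "
from h import *
st()"
```

```text
clk 21.10 gap 0.0682 mill xy [ 0.005  -0.0348] z 0.1398 F mill 0.28 -0.25 -0.54 T [-0.04  0.01  0.02]
```

Free. Up, then off to the side clear of the camera view.

{"fn": "play_rows", "kwargs": {
  "series": "80 0 0 -1 0 0 0;80 0 0 -3 0 0 0;80 0 0 -4 0 0 0;80 0 0 -4 0 0 0;80 -4 -2 0 0 0 0;80 -5 -2 0 0 0 0;80 -5 -2 0 0 0 0;80 -5 -2 0 0 0 0;80 -5 -2 0 0 0 0;80 -5 -2 0 0 0 0;80 -5 -1 0 0 0 0;80 0 0 0 0 0 0"
}}

```text
clock: 22.6
tcp_pos: [0.3261, -0.1301, 0.2602]
orientation: [0.001, 0.787, 0.617, 0.0]
wrist_force: [0.2, -0.2, -1.3]
finger_gap: 0.0685
```

Run:
```python
from h import *
st()
for n,b in(('scene',(125,205,260,345)),('top',(140,230,140,255))):
    im=cams.read_camera(n)[:,:,::-1]; cv2.imwrite(f'pics/{n}10.png',im); f=8 if n=='scene' else 6.5
    cv2.imwrite(f'pics/{n}10c.png',cv2.resize(np.clip(im[b[0]:b[1],b[2]:b[3]]*(1.4 if n=='top' else 1),0,255).astype(np.uint8),None,fx=f,fy=f,interpolation=cv2.INTER_CUBIC))
```

```text
clk 22.60 gap 0.0685 mill xy [-0.126  -0.3781] z 0.2602 F mill 0.21 -0.19 -1.32 T [ 0.03 -0.05 -0.05]
```

View pics/scene10c.png

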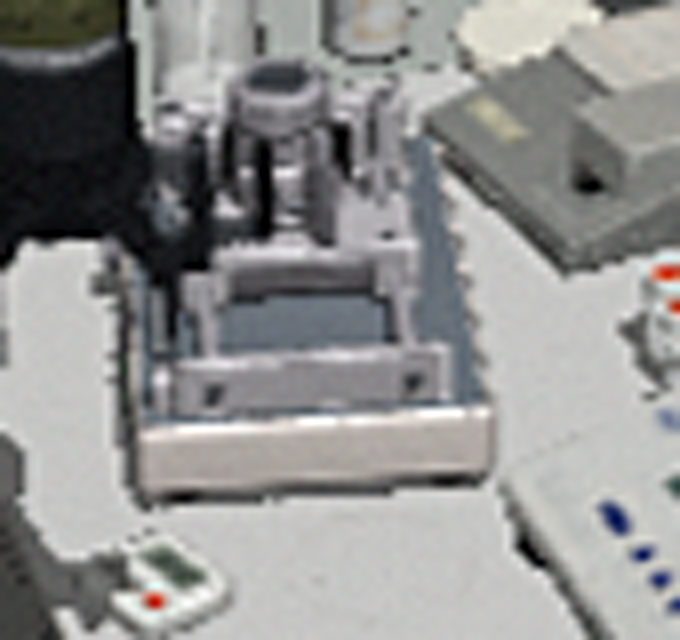

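View pics/top10c.png

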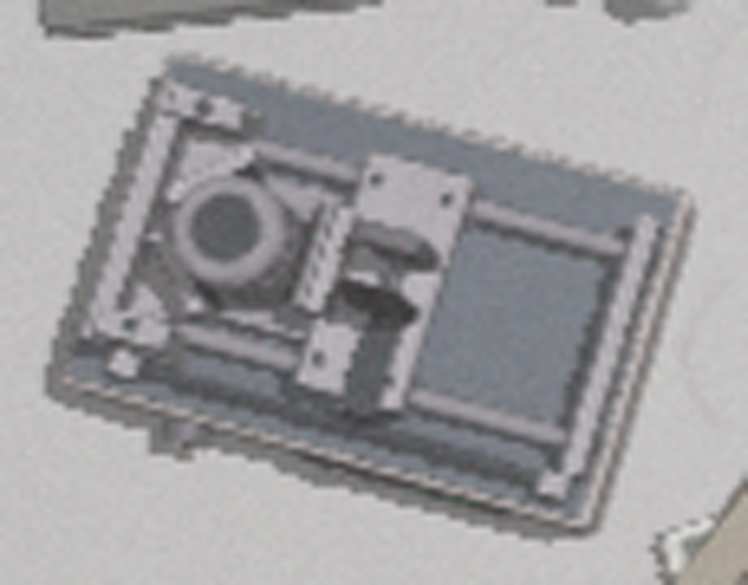

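Run:
```python
from h import *
from scipy import ndimage
np.set_printoptions(precision=4,suppress=True)
for k in (3,10):
    g=cv2.cvtColor(cv2.imread(f'pics/top{k}.png'),cv2.COLOR_BGR2GRAY).astype(float)
    b=g[160:195,160:192]; f=8
    B=cv2.resize(b,None,fx=f,fy=f,interpolation=cv2.INTER_CUBIC)
    # score ellipses: dark disc mean vs ring mean
    best=[]
    yy,xx=np.mgrid[:B.shape[0],:B.shape[1]]
    for cx in np.arange(11,18,.125):
        for cy in np.arange(10,20,.125):
            r=np.hypot((xx+.5)/f-.5-cx,(yy+.5)/f-.5-cy)
            s=B[(r>5.6)&(r<8)].mean()-B[r<5].mean()-0.5*B[(r>5.6)&(r<8)].std()
            best.append((s,cx+160,cy+160))
    s,cx,cy=max(best); print(k,s,cx,cy,w2m(ray('top',[(cx,cy)],.155)))
print(proj('top',[(*m2w((0.0,.05))[0],.155)]),proj('top',[(*m2w((0.003,.05))[0],.155)]))
```

```text
3 34.18011771403131 176.0 175.125 [[-0.002   0.0425]]
10 35.56074912893322 174.25 174.5 [[-0.0014  0.049 ]]
[[174.0978 174.0329]] [[174.3598 173.2098]]
```

Run:
```python
from ov import *
from h import *
def ring(n,src,out,x0,y0,w,h,f,mx,my):
    im=cv2.imread(src)[y0:y0+h,x0:x0+w]; im=cv2.resize(im,None,fx=f,fy=f,interpolation=cv2.INTER_CUBIC)
    im=np.clip(im*(1.4 if n=='top' else 1),0,255).astype(np.uint8)
    a=np.linspace(0,2*np.pi,60); 
    for z,col in((.155,(0,0,255)),(.117,(0,255,255))):
        P=m2w(np.c_[mx+.03*np.cos(a),my+.03*np.sin(a)]); q=(proj(n,np.c_[P,np.full(60,z)])-[x0,y0]+.5)*f-.5
        cv2.polylines(im,[np.int32(q*8)],True,col,1,cv2.LINE_AA,3)
    A=.05+.03*2**.5
    P=m2w([(-.04,A-.04),(0,A),(.04,A-.04)]); q=(proj(n,np.c_[P,np.full(3,.117)])-[x0,y0]+.5)*f-.5
    cv2.polylines(im,[np.int32(q*8)],False,(0,255,0),1,cv2.LINE_AA,3)
    cv2.imwrite(out,im)
ring('top','pics/top10.png','pics/r1.png',150,145,60,50,12,.001,.05)
ring('scene','pics/scene10.png','pics/r2.png',275,125,45,40,15,.001,.05)
```

```text
(no output)
```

View pics/r1.png

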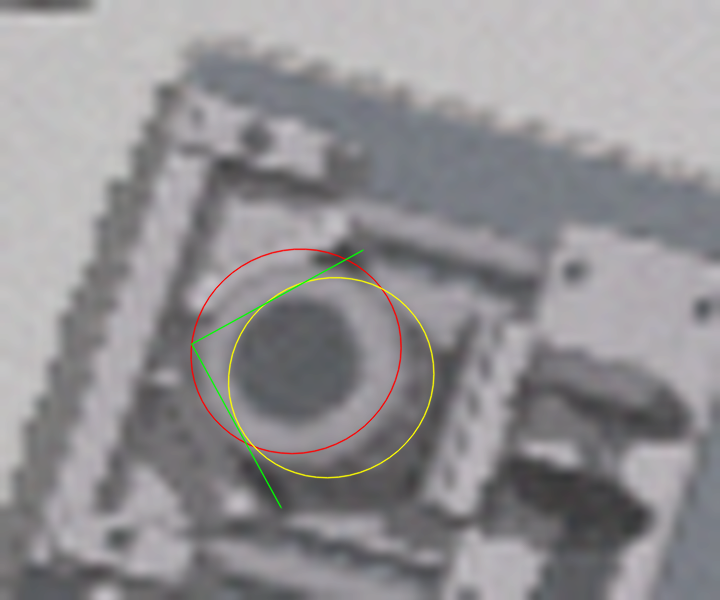

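View pics/r2.png

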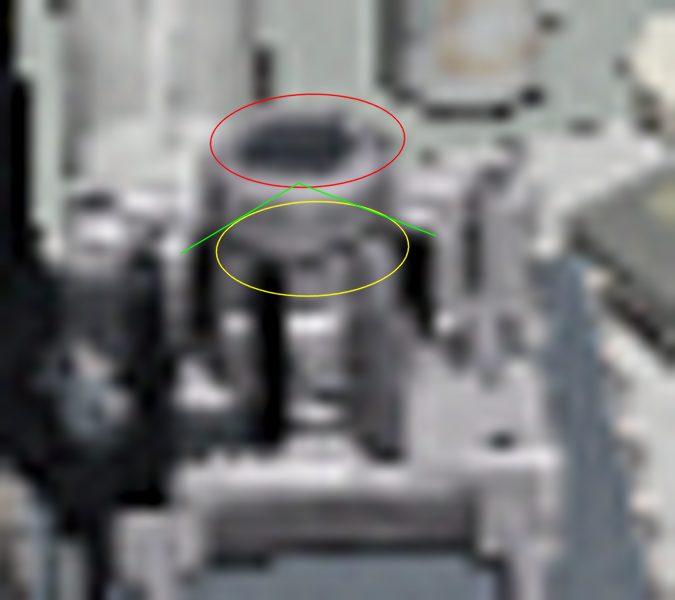

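Run:
```python
from h import *
np.set_printoptions(linewidth=200,suppress=True,precision=4)
g=cv2.cvtColor(cv2.imread('pics/scene0.png'),cv2.COLOR_BGR2GRAY)
print('cols',np.arange(284,308))
for r in range(136,150): print(r,g[r,284:308])
g=cv2.cvtColor(cv2.imread('pics/scene10.png'),cv2.COLOR_BGR2GRAY)
print('after; cols',np.arange(284,308))
for r in range(130,152): print(r,g[r,284:308])
c=lambda p:crop2full(p,140,140,6.5)
for z in(.1,.112,.122):
    print(z,w2m(ray('top',c([(376,178),(318,358),(204,104),(128,323)]),z)))
```

```text
cols [284 285 286 287 288 289 290 291 292 293 294 295 296 297 298 299 300 301 302 303 304 305 306 307]
136 [198 201 203 206 201 200 200 159  94 142 171 167 172 114 111 170 182 177 174 178 178 181 166 108]
137 [184 176 179 191 181 169 178 175 173 154 165 179 173 178 181 190 167 181 194 195 207 184 121 111]
138 [227 205 188 195 161 177 189 144  87  71 115 139  95  68  85 137 180 178 157 145 148 145  90 133]
139 [143 151 145 152 170 216 178  69   5  41 120 146  84   1   7  37  77 133 196 187 146 142  89 127]
140 [126  79 149 194 154 108  62  14   1  53 128 157  85   7   1   0   6  39  71  93 163 128  48 121]
141 [ 92 125 202 150  44   9   0   3   2  27 127 132  65   8   5  10   5   1   0  31 132 126  57 122]
142 [116 118 148  91   0   5  16  14   6  20 111 112  50  11   9  19   5  10   5  29 129 124  56 119]
143 [155 125 132  81   1   4  16  12   2  19 157 125  46  12   3   9  12  10   8  41 126 124  55 115]
144 [163 149 149  85   5   8   9   0   0  48 155 182  96  21  11   1   3   6   3  37 130 120  88 128]
145 [116 120 139  82   6   3   2  14 144 163 166 177 169 190 173  97  42  11   
[... 2331 characters left out ...]
 122  63  70  85  99  99  65 103  75 112 158]
148 [ 14  25  36  56  59  55  91  72  21   0  88 135 143 109  67  72  88  90 121 147 113  70 106 151]
149 [ 22  15  23 139 104  39  80  73  18   0  57 129 125 105  53  61  87  98 126 162 158 110 132 130]
150 [ 18  15  40 157 177  96  80  87  32   1  70 103 129 120  74  70  85 105 145 171 178 173 176 126]
151 [ 12  14  75 178 204 196 125  66  32   0  81 109  64  56  57  63  79  90 159 183 181 180 179 172]
0.1 [[ 0.0532 -0.0046]
 [-0.051  -0.0036]
 [ 0.0687  0.0989]
 [-0.0591  0.1018]]
0.112 [[ 0.0513 -0.008 ]
 [-0.0522 -0.007 ]
 [ 0.0667  0.0948]
 [-0.0602  0.0976]]
0.122 [[ 0.0497 -0.0108]
 [-0.0531 -0.0098]
 [ 0.0651  0.0913]
 [-0.0611  0.0942]]
```

Run:
```python
from h import *
np.set_printoptions(suppress=True,precision=2)
def u(x,y,z): return proj('scene',[(*m2w((x,y))[0],z)])[0]
a=.036
print('px/mm',(u(.01,.05,.1)-u(0,.05,.1))/10)
print('half',[(u(h,.0924-h,.1)[0]-u(-h,.0924-h,.1)[0]).round(2) for h in(.034,.036,.038,.04)])
for z in(.085,.1,.115): print('outer mid z',z,(u(.037,.055,z)+u(-.037,.055,z))/2,'inner',(u(.005,.087,z)+u(-.005,.087,z))/2)
for z in(.12,.125,.14,.15): print('jar mid z',z,(u(.03,.05,z)+u(-.03,.05,z))/2)
```

```text
px/mm [ 0.21 -0.01]
half [np.float64(14.36), np.float64(15.22), np.float64(16.08), np.float64(16.94)]
outer mid z 0.085 [295.3 146.5] inner [294.77 143.18]
outer mid z 0.1 [295.17 143.73] inner [294.64 140.42]
outer mid z 0.115 [295.04 140.93] inner [294.51 137.64]
jar mid z 0.12 [295.09 140.51]
jar mid z 0.125 [295.05 139.57]
jar mid z 0.14 [294.92 136.73]
jar mid z 0.15 [294.83 134.83]
```

Run:
```python
from h import *
p=get_state()['tcp_pos']; a=m2w((0,-.15))[0]; t=m2w((0,.048))[0]
to([(*t,.26),(*t,.146)])
```

```text
clk 22.70 p [ 0.3271 -0.1278  0.2599] gap 0.0685 F [1.04 0.28 0.06] T [-0.019 -0.069  0.031] q [-0.6  -0.13 -0.42  1.27  0.    1.2 ]
rot err deg (tool) [ 0.07 -0.01 -0.15]
[0.5472 0.2553 0.26  ] cm tool [4.239e+01 1.245e+01 1.000e-02]
[0.5472 0.2553 0.146 ] cm tool [-0.00e+00 -1.00e-02  1.14e+01]
```

{"fn": "play_rows", "kwargs": {
  "series": "90 4 1.5 0 0 0 0;90 4.5 1.4 0 0 0 0;90 4.5 1.4 0 0 0 0;90 4.5 1.4 0 0 0 0;90 4.5 1.4 0 0 0 0;90 4.5 1.4 0 0 0 0;90 4.5 1.4 0 0 0 0;90 4.5 1.4 0 0 0 0;90 4.5 1.1 0 0 0 0;90 2.4 0 2 0 0 0;90 0 0 2 0 0 0;90 0 0 0 0 0 0"
}}

```text
clock: 24.2
tcp_pos: [0.5432, 0.2573, 0.2164]
orientation: [-0.001, 0.784, 0.621, -0.003]
wrist_force: [1.0, -0.9, -0.3]
finger_gap: 0.0768
```

Run:
```python
from h import *
st(); t=m2w((0,.048))[0]; to([(*t,.146)])
```

```text
clk 24.20 gap 0.0768 mill xy [-0.0043  0.049 ] z 0.2164 F mill 1.2 -0.68 -0.32 T [0.03 0.06 0.05]
clk 24.20 p [0.5432 0.2573 0.2164] gap 0.0768 F [ 1.01 -0.94 -0.32] T [0.032 0.062 0.049] q [ 0.31  0.38  0.06  1.25 -0.    2.11]
rot err deg (tool) [-0.29  0.17  0.12]
[0.5472 0.2553 0.146 ] cm tool [-0.08  0.47  7.03]
```

{"fn": "play_rows", "kwargs": {
  "series": "90 -0.1 0.4 0 0 0 0;90 0 0 0 0 0 0;90 0 0 2 0 0 0;90 0 0 2 0 0 0;90 0 0 1.5 0 0 0;90 0 0 1 0 0 0;90 0 0 0.4 0 0 0;90 0 0 0 0 0 0",
  "newtons": 20
}}

```text
clock: 25.2
tcp_pos: [0.5496, 0.2546, 0.1505]
orientation: [0.0, 0.785, 0.62, 0.0]
wrist_force: [0.6, 0.1, 0.4]
finger_gap: 0.0769
```

Run:
```python
from h import *
st(); t=m2w((0.001,.048))[0]; to([(*t,.146)])
```

```text
clk 25.20 gap 0.0769 mill xy [0.0025 0.0478] z 0.1505 F mill 0.59 0.2 0.43 T [ 0.02 -0.02  0.  ]
clk 25.20 p [0.5496 0.2546 0.1505] gap 0.0769 F [0.62 0.05 0.43] T [ 0.02  -0.02   0.002] q [ 0.3   0.42 -0.05  1.1   0.    2.11]
rot err deg (tool) [ 0.01 -0.01 -0.02]
[0.5482 0.2551 0.146 ] cm tool [ 0.02 -0.15  0.45]
```

{"fn": "play_rows", "kwargs": {
  "series": "80 0 0 0.4 0 0 0;76 0 0 0 0 0 0;76 0 0 0 0 0 0;76 0 0 0 0 0 0"
}}

```text
clock: 25.7
tcp_pos: [0.5485, 0.255, 0.1463]
orientation: [-0.001, 0.784, 0.62, -0.0]
wrist_force: [-5.3, 2.6, 2.0]
finger_gap: 0.0648
```

Run:
```python
from h import *
st()
```

```text
clk 25.70 gap 0.0648 mill xy [0.0013 0.048 ] z 0.1463 F mill -5.74 1.36 2.02 T [0.51 0.99 0.01]
```

{"fn": "play_rows", "kwargs": {
  "series": "74 0 0 0 0 0 0;74 0 0 0 0 0 0"
}}

```text
clock: 25.95
tcp_pos: [0.5481, 0.2553, 0.1465]
orientation: [-0.001, 0.784, 0.62, -0.0]
wrist_force: [-5.9, 2.7, 4.4]
finger_gap: 0.0634
```

Run:
```python
from h import *
st()
```

```text
clk 25.95 gap 0.0634 mill xy [0.0009 0.0482] z 0.1465 F mill -6.37 1.22 4.44 T [0.67 1.31 0.04]
```

{"fn": "play_rows", "kwargs": {
  "series": "72 0 0 0 0 0 0;72 0 0 0 0 0 0"
}}

```text
clock: 26.2
tcp_pos: [0.5479, 0.2557, 0.1466]
orientation: [-0.002, 0.784, 0.62, -0.0]
wrist_force: [-7.1, 4.1, 3.7]
finger_gap: 0.0616
```

Run:
```python
from h import *
st()
```

```text
clk 26.20 gap 0.0616 mill xy [0.0006 0.0485] z 0.1466 F mill -7.89 2.35 3.7 T [0.87 1.46 0.02]
```

{"fn": "play_rows", "kwargs": {
  "series": "60 0 0 0 0 0 0;60 0 0 0 0 0 0;60 0 0 0 0 0 0"
}}

```text
clock: 26.58
tcp_pos: [0.548, 0.2558, 0.1468]
orientation: [-0.002, 0.784, 0.62, -0.0]
wrist_force: [-8.2, 5.2, 5.0]
finger_gap: 0.0597
```

Run:
```python
from h import *
st();to([])
```

```text
clk 26.57 gap 0.0597 mill xy [0.0006 0.0487] z 0.1468 F mill -9.19 3.12 5.05 T [ 0.93  1.49 -0.2 ]
clk 26.57 p [0.548  0.2558 0.1468] gap 0.0597 F [-8.22  5.16  5.05] T [ 0.929  1.487 -0.202] q [ 0.3   0.42 -0.06  1.1   0.    2.11]
rot err deg (tool) [-0.16 -0.11  0.04]
```

{"fn": "play_rows", "kwargs": {
  "series": "60 0.1 0 0 0 0 0;60 0.1 0 0 0 0 0;60 0 0 0 0 0 0"
}}

```text
clock: 26.95
tcp_pos: [0.5481, 0.2562, 0.1468]
orientation: [-0.001, 0.785, 0.62, -0.001]
wrist_force: [-8.1, -0.8, 7.0]
finger_gap: 0.0596
```

Run:
```python
from h import *
st()
```

```text
clk 26.95 gap 0.0596 mill xy [0.0006 0.049 ] z 0.1468 F mill -7.66 -2.63 7.0 T [-0.18  1.75 -0.04]
```

{"fn": "play_rows", "kwargs": {
  "series": "60 0.1 0.1 0 0 0 0;60 0 0 0 0 0 0"
}}

```text
clock: 27.2
tcp_pos: [0.5483, 0.2564, 0.1468]
orientation: [-0.001, 0.785, 0.62, -0.003]
wrist_force: [-11.1, -2.5, 9.7]
finger_gap: 0.0598
```

Run:
```python
from h import *
st()
```

```text
clk 27.20 gap 0.0598 mill xy [0.0008 0.0493] z 0.1468 F mill -10.2 -4.98 9.72 T [-0.52  2.39  0.07]
```

{"fn": "play_rows", "kwargs": {
  "series": "60 -0.1 -0.2 -0.1 0 0 0;60 0 0 0 0 0 0"
}}

```text
clock: 27.45
tcp_pos: [0.5482, 0.2564, 0.1468]
orientation: [-0.0, 0.785, 0.62, -0.001]
wrist_force: [-5.2, -0.2, 0.4]
finger_gap: 0.0598
```

Run:
```python
from h import *
st()
```

```text
clk 27.45 gap 0.0598 mill xy [0.0007 0.0493] z 0.1468 F mill -4.99 -1.35 0.43 T [-0.18  1.06  0.06]
```

{"fn": "play_rows", "kwargs": {
  "series": "60 0 -0.1 0 0 0 0;80 0 0 0 0 0 0;90 0 0 0 0 0 0;90 0 0 0 0 0 0;90 0 0 -1 0 0 0;90 0 0 -2 0 0 0;90 0 0 -3 0 0 0;90 0 0 -4 0 0 0;90 -4 -2 0 0 0 0;90 -5 -2 0 0 0 0;90 -5 -2 0 0 0 0;90 -5 -2 0 0 0 0"
}}

```text
clock: 28.95
tcp_pos: [0.4255, 0.0895, 0.2482]
orientation: [0.001, 0.785, 0.62, 0.001]
wrist_force: [0.9, -1.1, 0.8]
finger_gap: 0.0769
```

{"fn": "play_rows", "kwargs": {
  "series": "90 -5 -2 0 0 0 0;90 -5 -2 0 0 0 0;90 -5 -1 0 0 0 0;90 -3 0 0 0 0 0;90 0 0 0 0 0 0"
}}

```text
clock: 29.58
tcp_pos: [0.3358, -0.0746, 0.2483]
orientation: [0.001, 0.786, 0.618, 0.0]
wrist_force: [0.3, 0.3, 0.0]
finger_gap: 0.0768
```

Run:
```python
from h import *
np.set_printoptions(linewidth=200)
st()
for n,b in(('scene',(125,205,260,345)),('top',(140,230,140,255))):
    im=cams.read_camera(n)[:,:,::-1]; cv2.imwrite(f'pics/{n}11.png',im); f=8 if n=='scene' else 6.5
    cv2.imwrite(f'pics/{n}11c.png',cv2.resize(np.clip(im[b[0]:b[1],b[2]:b[3]]*(1.4 if n=='top' else 1),0,255).astype(np.uint8),None,fx=f,fy=f,interpolation=cv2.INTER_CUBIC))
g=cv2.cvtColor(cv2.imread('pics/scene11.png'),cv2.COLOR_BGR2GRAY)
print('cols',np.arange(284,308))
for r in range(132,148): print(r,g[r,284:308])
for k in (3,10,11):
    g=cv2.cvtColor(cv2.imread(f'pics/top{k}.png'),cv2.COLOR_BGR2GRAY).astype(float)
    f=8;B=cv2.resize(g[160:195,160:192],None,fx=f,fy=f,interpolation=cv2.INTER_CUBIC)
    yy,xx=np.mgrid[:B.shape[0],:B.shape[1]];best=[]
    for cx in np.arange(12,17,.125):
        for cy in np.arange(11,18,.125):
            r=np.hypot((xx+.5)/f-.5-cx,(yy+.5)/f-.5-cy)
            m=(r>5.6)&(r<8); best.append((B[m].mean()-B[r<5].mean()-.5*B[m].std(),cx+160,cy+160))
    s,cx,cy=max(best); print(k,cx,cy,w2m(ray('top',[(cx,cy)],.155)))
```

```text
clk 29.57 gap 0.0768 mill xy [-0.1294 -0.3218] z 0.2483 F mill 0.27 0.36 0.03 T [-0.01 -0.02 -0.02]
cols [284 285 286 287 288 289 290 291 292 293 294 295 296 297 298 299 300 301 302 303 304 305 306 307]
132 [181 195 173 177 184 170 155 148 128 125 123 122 138 142 127 155 181 168 162  98  65  84  86  80]
133 [207 199 181 201 216 194 163 130  92  70  67  65  74  69  89 142 106 147 176 158 158 158 158 162]
134 [206 198 169 198 203 173 142  93  55  58  59  59  57  52  70 134 139 159 173 173 169 167 171 173]
135 [206 198 200 208 178 142 143 115  64  51  51  54  53  44  87 143 156 101 144 120 167 206 195 188]
136 [196 206 206 211 145 102 146 152 148 130 117 118 110 142 162 173 146 139 169 183 184 185 169 108]
137 [161 189 184 202 158  84  95 145 175 178 187 199 212 193 164 133  99 138 186 202 209 184 128 112]
138 [108 182 199 204 149  87  83 104 113 120 133 132 134 121 120 110  96 114 146 148 151 147  92 127]
139 [ 57 135 152 168 116  83  98  97 102 111 105 100  99 104 111 116  98 111 194 188 150 144  92 126]
140 [ 55  64 163 145  73  68  86  99 111 114 118 122 125 115 120  84  57  50  71 
[... 164 characters left out ...]
 30  84 103 142 141  82 106 135  85   5  34 130 124  57 123]
143 [ 12  89 141  80   0  48  86  54  13  14 102 121 132 131  80  94 124  75   1  36 129 125  57 118]
144 [  9 115 163  87   0  53  85  55  10   1 104 124 122 123  84  94 125  64   0  31 134 123  92 130]
145 [  9 117 156  81   0  49  59  38  17  14  77  96 110 115  76  86 110  79  42  25 126 142 142 148]
146 [  7  76 136  78   0  64 181 128  15   0 184 224 231 162  69  70  87 112  79  33 182 143 128 155]
147 [  9  65 164 110  15  51 125  91  14   0 133 164 157 116  65  74  86  96  98  69  93  75 115 155]
3 176.0 175.125 [[-0.00198396  0.04254694]]
10 174.25 174.5 [[-0.00143507  0.04900283]]
11 174.0 173.75 [[0.00086425 0.0506224 ]]
```

View pics/scene11c.png

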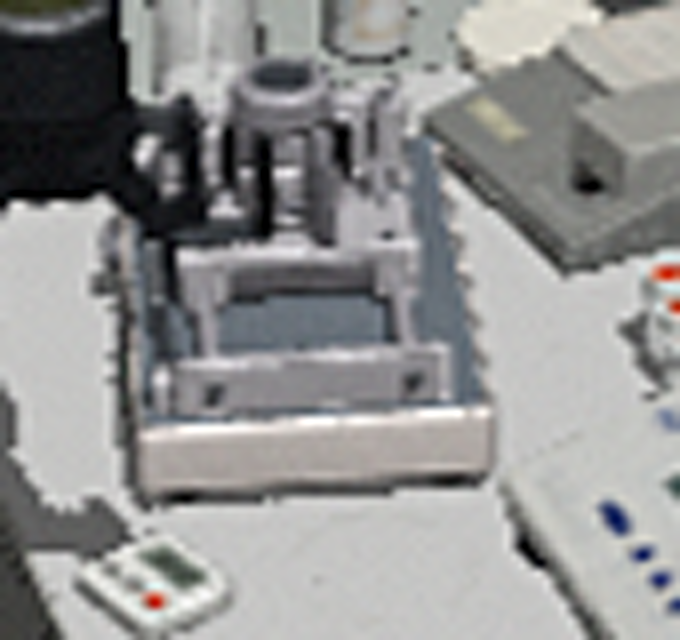

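View pics/top11c.png

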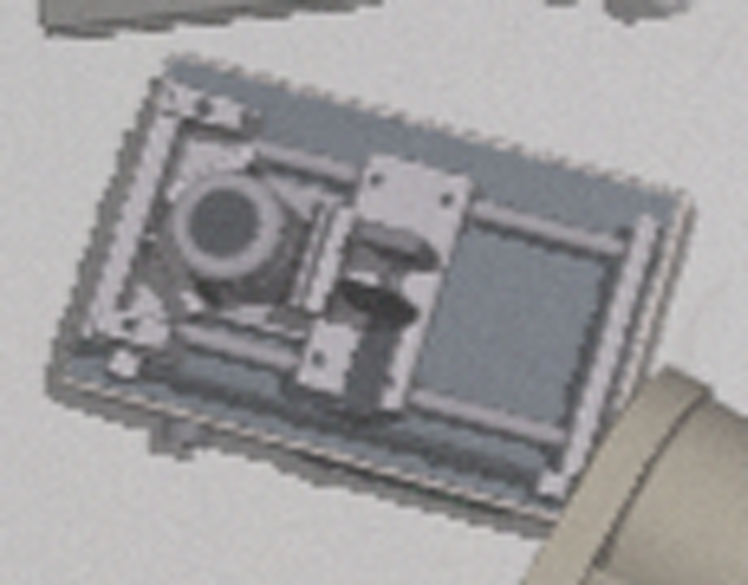

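Run:
```python
from h import *
t=m2w((.0034,-.038))[0]; to([(*t,.248),(*t,.139)])
```

```text
clk 29.68 p [ 0.3361 -0.073   0.2479] gap 0.0770 F [0.56 0.79 0.84] T [-0.011  0.004 -0.033] q [-0.45 -0.14 -0.46  1.25  0.    1.36]
rot err deg (tool) [ 0.07 -0.01 -0.08]
[0.5306 0.1708 0.248 ] cm tool [2.824e+01 1.325e+01 1.000e-02]
[0.5306 0.1708 0.139 ] cm tool [-0.00e+00 -1.00e-02  1.09e+01]
```

{"fn": "play_rows", "kwargs": {
  "series": "80 4 2 0 0 0 0;80 4.8 2.2 0 0 0 0;80 4.8 2.2 0 0 0 0;80 4.8 2.2 0 0 0 0;80 4.8 2.3 0 0 0 0;80 5 2.3 0 0 0 0;80 0 0 3 0 0 0;80 0 0 3 0 0 0;80 0 0 0 0 0 0;80 0 0 0 0 0 0"
}}

```text
clock: 30.92
tcp_pos: [0.5298, 0.1718, 0.1884]
orientation: [0.0, 0.784, 0.62, 0.0]
wrist_force: [-0.1, -0.1, -0.5]
finger_gap: 0.0683
```

Run:
```python
from h import *
st();t=m2w((.0034,-.038))[0]; to([(*t,.139)])
```

```text
clk 30.93 gap 0.0683 mill xy [ 0.0024 -0.0373] z 0.1884 F mill -0.08 -0.16 -0.46 T [ 0.02 -0.   -0.05]
clk 30.93 p [0.5298 0.1718 0.1884] gap 0.0683 F [-0.12 -0.14 -0.46] T [ 0.019 -0.005 -0.048] q [ 0.17  0.3  -0.12  1.15  0.    1.97]
rot err deg (tool) [ 0.05 -0.03  0.05]
[0.5306 0.1708 0.139 ] cm tool [-0.08  0.1   4.94]
```

{"fn": "play_rows", "kwargs": {
  "series": "80 -0.1 0.1 2 0 0 0;80 0 0 1.9 0 0 0;80 0 0 1 0 0 0;80 0 0 0 0 0 0;50 0 0 0 0 0 0;40 0 0 0 0 0 0;40 0 0 0 0 0 0;40 0 0 0 0 0 0",
  "newtons": 30
}}

```text
clock: 31.92
tcp_pos: [0.5303, 0.1691, 0.1398]
orientation: [0.0, 0.785, 0.62, -0.0]
wrist_force: [-3.1, -2.7, 4.9]
finger_gap: 0.0371
```

Run:
```python
from h import *
st()
```

```text
clk 31.93 gap 0.0371 mill xy [ 0.0034 -0.0397] z 0.1398 F mill -2.39 -3.34 4.87 T [-0.37  1.03 -0.18]
```

{"fn": "play_rows", "kwargs": {
  "series": "40 -0.5 0 -0.1 0 0 0;40 -0.7 0 0 0 0 0;40 -0.7 0 0 0 0 0;40 -0.5 0 0 0 0 0;40 0 0 0 0 0 0;60 0 0 0 0 0 0;80 0 0 0 0 0 0;80 0 0 0 0 0 0"
}}

```text
clock: 32.92
tcp_pos: [0.5255, 0.146, 0.1394]
orientation: [0.001, 0.785, 0.62, 0.0]
wrist_force: [-0.2, 0.2, -0.1]
finger_gap: 0.068
```

{"fn": "play_rows", "kwargs": {
  "series": "90 0 0 -2 0 0 0;90 0 0 -3 0 0 0;90 0 0 -3 0 0 0;90 3 0 0 0 0 0;90 4 0 0 0 0 0;90 3.5 0 0 0 0 0;90 0 0 0 0 0 0"
}}

```text
clock: 33.8
tcp_pos: [0.5498, 0.2504, 0.219]
orientation: [0.0, 0.784, 0.621, 0.0]
wrist_force: [-0.8, 0.3, 0.2]
finger_gap: 0.0767
```

Run:
```python
from h import *
st();t=m2w((.0015,.049))[0]; to([(*t,.146)])
```

```text
clk 33.80 gap 0.0767 mill xy [0.0036 0.0438] z 0.2190 F mill -0.83 0.14 0.21 T [ 0.02  0.03 -0.  ]
clk 33.80 p [0.5498 0.2504 0.219 ] gap 0.0767 F [-0.78  0.33  0.21] T [ 0.025  0.026 -0.002] q [ 0.29  0.38  0.06  1.25 -0.    2.1 ]
rot err deg (tool) [ 0.06 -0.02  0.15]
[0.5489 0.2559 0.146 ] cm tool [ 0.52 -0.22  7.3 ]
```

Move over the jar and grip it, then lift 1–2 mm and feel for the vee.

{"fn": "play_rows", "kwargs": {
  "series": "90 0.4 -0.2 2 0 0 0;90 0.1 0 2 0 0 0;90 0 0 1.8 0 0 0;90 0 0 1 0 0 0;90 0 0 0.4 0 0 0;90 0 0 0 0 0 0;60 0 0 0 0 0 0;60 0 0 0 0 0 0;60 0 0 0 0 0 0;60 0 0 0 0 0 0",
  "newtons": 40
}}

```text
clock: 35.05
tcp_pos: [0.5483, 0.2541, 0.1484]
orientation: [0.0, 0.785, 0.62, 0.001]
wrist_force: [-3.1, -1.0, 6.1]
finger_gap: 0.0593
```

Run:
```python
from h import *
st()
```

```text
clk 35.05 gap 0.0593 mill xy [0.0014 0.047 ] z 0.1484 F mill -2.81 -1.72 6.05 T [-0.06  0.55  0.02]
```

{"fn": "play_rows", "kwargs": {
  "series": "60 -0.3 0 0 0 0 0;60 0 0 -0.2 0 0 0;60 0 0 -0.2 0 0 0;60 0 0 0 0 0 0"
}}

```text
clock: 35.55
tcp_pos: [0.5473, 0.2506, 0.1505]
orientation: [-0.0, 0.785, 0.62, -0.001]
wrist_force: [0.4, 0.2, -6.6]
finger_gap: 0.0589
```

Run:
```python
from h import *
st()
```

```text
clk 35.55 gap 0.0589 mill xy [0.0012 0.0435] z 0.1505 F mill 0.3 0.26 -6.58 T [ 0.05 -0.01 -0.03]
```

{"fn": "play_rows", "kwargs": {
  "series": "60 0.2 0 0 0 0 0;60 0.2 0 0 0 0 0;60 0 0 0 0 0 0"
}}

```text
clock: 35.92
tcp_pos: [0.5486, 0.2546, 0.151]
orientation: [0.0, 0.785, 0.62, -0.0]
wrist_force: [0.1, -1.5, -7.8]
finger_gap: 0.059
```

Run:
```python
from h import *
st()
```

```text
clk 35.92 gap 0.0590 mill xy [0.0015 0.0476] z 0.1510 F mill 0.45 -1.48 -7.78 T [-0.35 -0.14 -0.04]
```

{"fn": "play_rows", "kwargs": {
  "series": "60 0.15 0 0 0 0 0;60 0 0 0 0 0 0"
}}

```text
clock: 36.17
tcp_pos: [0.5488, 0.2552, 0.1512]
orientation: [0.001, 0.785, 0.62, -0.001]
wrist_force: [0.3, -5.4, -6.9]
finger_gap: 0.0595
```

Run:
```python
from h import *
st()
```

```text
clk 36.17 gap 0.0595 mill xy [0.0016 0.0483] z 0.1512 F mill 1.58 -5.15 -6.92 T [-1.13 -0.07  0.1 ]
```

{"fn": "play_rows", "kwargs": {
  "series": "60 -0.3 0 0 0 0 0;60 0 0.2 0 0 0 0;60 0.15 0 0 0 0 0;60 0.15 0 0 0 0 0;60 0 0 0 0 0 0"
}}

```text
clock: 36.8
tcp_pos: [0.5497, 0.2548, 0.1509]
orientation: [0.0, 0.785, 0.62, -0.002]
wrist_force: [-2.5, -4.3, -5.3]
finger_gap: 0.0591
```

Run:
```python
from h import *
st()
```

```text
clk 36.80 gap 0.0591 mill xy [0.0025 0.0481] z 0.1509 F mill -1.45 -4.79 -5.29 T [-1.12  0.68 -0.03]
```

{"fn": "play_rows", "kwargs": {
  "series": "60 -0.3 -0.1 0 0 0 0;60 0 0 0.1 0 0 0;60 0 0 0.05 0 0 0;60 0 0 0.05 0 0 0;60 0 0 0 0 0 0"
}}

```text
clock: 37.42
tcp_pos: [0.5492, 0.2532, 0.1493]
orientation: [-0.0, 0.785, 0.62, 0.0]
wrist_force: [-0.3, 0.6, -6.3]
finger_gap: 0.059
```

Run:
```python
from h import *
st()
```

```text
clk 37.42 gap 0.0590 mill xy [0.0025 0.0465] z 0.1493 F mill -0.39 0.53 -6.27 T [-0.01  0.04 -0.02]
```

{"fn": "play_rows", "kwargs": {
  "series": "60 0 -0.04 0.05 0 0 0;60 0 0 0.05 0 0 0;60 0 0 0.05 0 0 0;60 0 0 0 0 0 0"
}}

```text
clock: 37.92
tcp_pos: [0.5488, 0.2533, 0.1485]
orientation: [0.0, 0.785, 0.62, 0.0]
wrist_force: [-2.6, 0.3, 0.5]
finger_gap: 0.0591
```

Run:
```python
from h import *
st()
```

```text
clk 37.92 gap 0.0591 mill xy [0.002  0.0464] z 0.1485 F mill -2.57 -0.35 0.52 T [0.02 0.5  0.  ]
```

Seated (weight off) at x = 2.0 mm, i.e. the vee's centre line. Release, and go to the jaw.

{"fn": "play_rows", "kwargs": {
  "series": "80 0 0 0 0 0 0;90 0 0 0 0 0 0;90 0 0 0 0 0 0;90 0 0 -1 0 0 0;90 0 0 -2 0 0 0;90 0 0 -4 0 0 0;90 -3 0 0 0 0 0;90 -4 0 0 0 0 0;80 -3.6 0 0 0 0 0;80 0 0 0 0 0 0;80 0 0 0 0 0 0"
}}

```text
clock: 39.3
tcp_pos: [0.5247, 0.1503, 0.2185]
orientation: [0.0, 0.785, 0.62, 0.001]
wrist_force: [0.7, -0.2, -0.1]
finger_gap: 0.0683
```

Run:
```python
from h import *
st();t=m2w((.0032,-.0625))[0]; to([(*t,.139)])
```

```text
clk 39.30 gap 0.0683 mill xy [ 0.0024 -0.0594] z 0.2185 F mill 0.75 -0.01 -0.09 T [-0.03  0.02  0.02]
clk 39.30 p [0.5247 0.1503 0.2185] gap 0.0683 F [ 0.73 -0.19 -0.09] T [-0.034  0.02   0.017] q [ 0.13  0.27 -0.1   1.21  0.    1.94]
rot err deg (tool) [ 0.07 -0.05 -0.04]
[0.5248 0.1471 0.139 ] cm tool [-0.32  0.07  7.95]
```

{"fn": "play_rows", "kwargs": {
  "series": "80 -0.3 0.1 3 0 0 0;80 0 0 3 0 0 0;80 0 0 1.5 0 0 0;80 0 0 0.4 0 0 0;80 0 0 0 0 0 0;50 0 0 0 0 0 0;40 0 0 0 0 0 0;40 0 0 0 0 0 0;40 0 0 0 0 0 0",
  "newtons": 30
}}

```text
clock: 40.42
tcp_pos: [0.5248, 0.1472, 0.1404]
orientation: [0.0, 0.785, 0.62, 0.001]
wrist_force: [-1.4, 1.0, 5.7]
finger_gap: 0.0373
```

Run:
```python
from h import *
st()
```

```text
clk 40.42 gap 0.0373 mill xy [ 0.0032 -0.0624] z 0.1404 F mill -1.64 0.68 5.72 T [ 0.21  0.98 -0.27]
```

{"fn": "play_rows", "kwargs": {
  "series": "40 0.3 0 -0.1 0 0 0;40 0.5 0 0 0 0 0;40 0.5 0 0 0 0 0;40 0.3 0 0 0 0 0;40 0 0 0 0 0 0"
}}

```text
clock: 41.05
tcp_pos: [0.5288, 0.1633, 0.1404]
orientation: [0.0, 0.785, 0.62, 0.001]
wrist_force: [-0.1, -0.9, 5.1]
finger_gap: 0.037
```

Run:
```python
from h import *
st()
```

```text
clk 41.05 gap 0.0370 mill xy [ 0.0034 -0.0458] z 0.1404 F mill 0.06 -0.9 5.14 T [-0.03  0.7  -0.4 ]
```

{"fn": "play_rows", "kwargs": {
  "series": "40 0.2 0 0 0 0 0;40 0.1 0 0 0 0 0;40 0 0 0 0 0 0"
}}

```text
clock: 41.42
tcp_pos: [0.5295, 0.166, 0.1405]
orientation: [0.0, 0.785, 0.62, 0.001]
wrist_force: [0.1, -1.6, 4.7]
finger_gap: 0.0374
```

Run:
```python
from h import *
st()
```

```text
clk 41.42 gap 0.0374 mill xy [ 0.0034 -0.043 ] z 0.1405 F mill 0.44 -1.53 4.7 T [-0.1   0.72 -0.36]
```

{"fn": "play_rows", "kwargs": {
  "series": "40 0.2 0 0 0 0 0;40 0.1 0 0 0 0 0;40 0 0 0 0 0 0"
}}

```text
clock: 41.8
tcp_pos: [0.53, 0.1682, 0.1404]
orientation: [0.001, 0.785, 0.62, 0.0]
wrist_force: [-0.6, -4.7, 5.5]
finger_gap: 0.0374
```

Run:
```python
from h import *
st()
```

```text
clk 41.80 gap 0.0374 mill xy [ 0.0034 -0.0407] z 0.1404 F mill 0.49 -4.72 5.46 T [-0.52  0.77 -0.41]
```

{"fn": "play_rows", "kwargs": {
  "series": "40 0.2 0 0 0 0 0;40 0.1 0 0 0 0 0;40 0 0 0 0 0 0"
}}

```text
clock: 42.18
tcp_pos: [0.5307, 0.1707, 0.1404]
orientation: [0.001, 0.785, 0.62, -0.0]
wrist_force: [-0.9, -5.9, 6.1]
finger_gap: 0.0373
```

Run:
```python
from h import *
st()
```

```text
clk 42.17 gap 0.0373 mill xy [ 0.0035 -0.0381] z 0.1404 F mill 0.46 -5.97 6.06 T [-0.85  0.84 -0.36]
```

{"fn": "play_rows", "kwargs": {
  "series": "40 0.15 0 0 0 0 0;40 0.1 0 0 0 0 0;40 0 0 0 0 0 0"
}}

```text
clock: 42.55
tcp_pos: [0.5312, 0.1726, 0.1404]
orientation: [0.001, 0.785, 0.619, -0.001]
wrist_force: [-1.5, -7.3, 6.4]
finger_gap: 0.0376
```

Run:
```python
from h import *
st()
```

```text
clk 42.55 gap 0.0376 mill xy [ 0.0035 -0.0361] z 0.1404 F mill 0.19 -7.44 6.39 T [-1.07  0.89 -0.37]
```

{"fn": "play_rows", "kwargs": {
  "series": "40 0.15 0 0 0 0 0;40 0.1 0 0 0 0 0;40 0 0 0 0 0 0"
}}

```text
clock: 42.92
tcp_pos: [0.5316, 0.1745, 0.1404]
orientation: [0.002, 0.785, 0.619, -0.001]
wrist_force: [-1.9, -9.2, 7.6]
finger_gap: 0.0372
```

Run:
```python
from h import *
st()
```

```text
clk 42.92 gap 0.0372 mill xy [ 0.0035 -0.0342] z 0.1404 F mill 0.32 -9.36 7.57 T [-1.43  0.95 -0.32]
```

{"fn": "play_rows", "kwargs": {
  "series": "50 0 0 0 0 0 0;60 0 0 0 0 0 0;80 0 0 0 0 0 0;80 0 0 0 0 0 0;80 0 0 -1 0 0 0;80 0 0 -3 0 0 0;80 0 0 -4 0 0 0;80 0 0 -4 0 0 0;80 -5 -2 0 0 0 0;80 -5 -2 0 0 0 0;80 -5 -2 0 0 0 0;80 -5 -2 0 0 0 0"
}}

```text
clock: 44.42
tcp_pos: [0.4066, -0.0011, 0.2607]
orientation: [0.001, 0.784, 0.62, 0.001]
wrist_force: [1.4, -0.5, 0.6]
finger_gap: 0.0682
```

{"fn": "play_rows", "kwargs": {
  "series": "80 -5 -2 0 0 0 0;80 -5 -2 0 0 0 0;80 -4 -1 0 0 0 0;80 0 0 0 0 0 0"
}}

```text
clock: 44.92
tcp_pos: [0.3256, -0.1266, 0.2607]
orientation: [0.001, 0.786, 0.618, 0.0]
wrist_force: [0.3, 0.8, 0.3]
finger_gap: 0.0683
```

Run:
```python
from h import *
np.set_printoptions(linewidth=200)
st()
for n,b in(('scene',(125,265,240,380)),('top',(140,230,140,255))):
    im=cams.read_camera(n)[:,:,::-1]; cv2.imwrite(f'pics/{n}12.png',im); f=5 if n=='scene' else 6.5
    cv2.imwrite(f'pics/{n}12c.png',cv2.resize(np.clip(im[b[0]:b[1],b[2]:b[3]]*(1.4 if n=='top' else 1),0,255).astype(np.uint8),None,fx=f,fy=f,interpolation=cv2.INTER_CUBIC)[:600])
for k in (3,10,11,12):
    g=cv2.cvtColor(cv2.imread(f'pics/top{k}.png'),cv2.COLOR_BGR2GRAY).astype(float)
    f=8;B=cv2.resize(g[160:195,160:192],None,fx=f,fy=f,interpolation=cv2.INTER_CUBIC)
    yy,xx=np.mgrid[:B.shape[0],:B.shape[1]];best=[]
    for cx in np.arange(12,17,.125):
        for cy in np.arange(11,18,.125):
            r=np.hypot((xx+.5)/f-.5-cx,(yy+.5)/f-.5-cy)
            m=(r>5.6)&(r<8); best.append((B[m].mean()-B[r<5].mean()-.5*B[m].std(),cx+160,cy+160))
    s,cx,cy=max(best); print(k,cx,cy,w2m(ray('top',[(cx,cy)],.155)))
g=cv2.cvtColor(cv2.imread('pics/scene12.png'),cv2.COLOR_BGR2GRAY)
for r in range(136,146): print(r,g[r,284:308])
```

```text
clk 44.92 gap 0.0683 mill xy [-0.1273 -0.3748] z 0.2607 F mill 0.07 0.83 0.32 T [-0.04 -0.01  0.01]
3 176.0 175.125 [[-0.00198396  0.04254694]]
10 174.25 174.5 [[-0.00143507  0.04900283]]
11 174.0 173.75 [[0.00086425 0.0506224 ]]
12 173.75 173.625 [[0.00106282 0.05158277]]
136 [200 200 207 213 163 115 141 154 149 128 121 120 139 156 163 173 147 120 167 185 180 185 168 106]
137 [188 179 182 200 166  90  87 141 180 181 188 196 215 194 169 134  90 120 183 201 212 185 123 114]
138 [228 205 196 204 145  75  73 101 115 114 126 139 147 129 116 108  93  94 140 151 154 150  94 131]
139 [148 155 146 167 121  70  76  88 105 111 115 123 122 120 112 107  99 111 193 191 147 142  90 128]
140 [131  86 158 144  73  48  59  95 114 119 124 126 130 127 122  76  78  64  70  90 164 125  55 127]
141 [ 65 119 212 138  15  45  65  52  55  82  93  95  76  63  52 101 109  67   8  29 136 128  56 121]
142 [ 45  74 153  95   0  47  82  48  12  28  85 106 144 146  84 101 134  90  16  31 130 121  56 120]
143 [ 50  43 134  85   0  50  85  47   3  33 103 119 129 131  78  89 124  77  11  33 129 123  55 114]
144 [ 21  37 138  89   0  45  85  46   2  40 107 121 122 120  82 102 145  81   0  29 132 124  93 131]
145 [ 23  16 127  90   0  48  81  41  12  35 117 123 108 171 133  85  96 122  81  21 123 145 146 152]
```

View pics/scene12c.png

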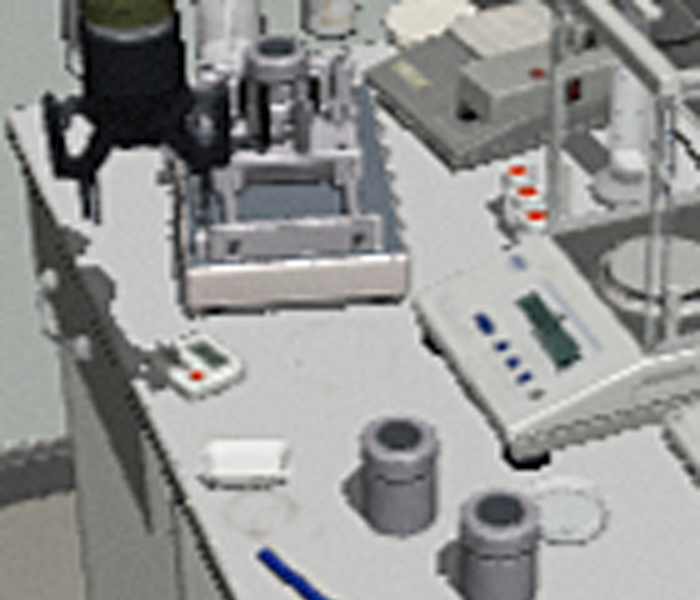

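View pics/top12c.png

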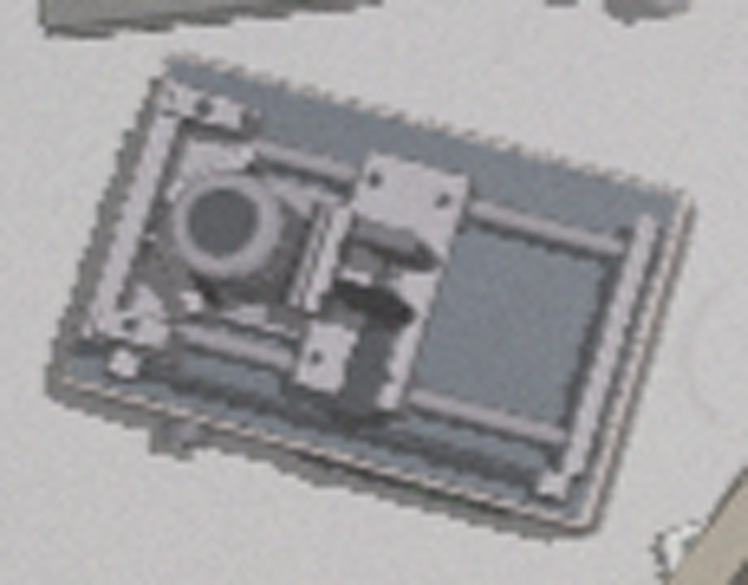

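Run:
```python
from h import *
G=lambda k:cv2.cvtColor(cv2.imread(f'pics/top{k}.png'),cv2.COLOR_BGR2GRAY).astype(np.float32)
for k in(11,12):
    # right (rear) edge of sliding jaw: along mill y at x=.03,-.03.. track by ECC
    a,b=G(10)[163:203,188:212],G(k)[163:203,188:212]
    W=np.eye(2,3,dtype=np.float32)
    cc,W=cv2.findTransformECC(a,b,W,cv2.MOTION_TRANSLATION,(3,200,1e-6),None,3)
    d=W[:,2]; p0=np.array([200,183.]); print(k,cc,d,(w2m(ray('top',[p0+d],.12))-w2m(ray('top',[p0],.12)))*1000)
```

```text
11 0.9973118314813328 [0.01619491 0.0204896 ] [[-0.05553853 -0.07614768]]
12 0.8746066732831062 [-0.48065284 -0.0423522 ] [[-0.28933476  1.66995569]]
```

Run:
```python
from h import *
G=lambda k:cv2.cvtColor(cv2.imread(f'pics/top{k}.png'),cv2.COLOR_BGR2GRAY).astype(np.float32)
for (r0,r1,c0,c1) in((166,177,196,212),(176,192,191,206),(190,202,186,203)):
  f=8; A=cv2.resize(G(10),None,fx=f,fy=f,interpolation=cv2.INTER_CUBIC); T=A[r0*f:r1*f,c0*f:c1*f]
  for k in(11,12):
    B=cv2.resize(G(k),None,fx=f,fy=f,interpolation=cv2.INTER_CUBIC)[(r0-4)*f:(r1+4)*f,(c0-4)*f:(c1+4)*f]
    m=cv2.matchTemplate(B,T,cv2.TM_CCOEFF_NORMED); _,v,_,l=cv2.minMaxLoc(m); d=np.array(l)/f-4
    p=np.array([(c0+c1)/2,(r0+r1)/2]); print(k,round(v,3),d,((w2m(ray('top',[p+d],.12))-w2m(ray('top',[p],.12)))*1000).round(2))
```

```text
11 0.994 [0. 0.] [[0. 0.]]
12 0.962 [-0.25  0.  ] [[-0.23  0.85]]
11 0.996 [0. 0.] [[0. 0.]]
12 0.978 [-0.625  0.   ] [[-0.56  2.11]]
11 0.997 [0. 0.] [[0. 0.]]
12 0.972 [-0.375 -0.125] [[0.09 1.39]]
```

```bash
python3 -c "
from workcell import workorder
print(workorder.hand_in())"
```

```text
the job is handed in; nothing more can be done
None
```

I handed the job in at about 45 s of the 72 s limit. The jar with the ball is clamped upright in the mill and the jaw is locked. I never measured the pad's final pressure directly.

- **Finding the jar:** I lifted only the jar nearest the mill. It weighed about 6.2 N (0.64 kg), so it holds the ball, and I left the other two untouched.
- **First clamping:** The jar stuck on one face of the vee, about 2 mm short of home. I nudged it along the vee while it was clamped, but that was not enough.
- **Second clamping:** I unlocked the jaw and slid it back about 2.5 cm. I then felt for the vee's centre line with the jar held just off the seat, set it down there and let go. Finally I squeezed the tab and slid the jaw in again.

**Last checks**
- **Pressure:** Before I let the tab go, the push on the jaw was 9.4 N, of which I put about 7.5 N on the pad. It was rising by about 1 N per mm, as it should with the jar home. Allowing up to 2 mm of settling when the lock catches, I estimate 4 to 6 mm of pad compression.
- **Position:** The top camera puts the jar at about (1, 51.6) mm in my fitted mill frame. That agrees with home at (0, 50) only within the 2 mm or so that the fit and calibration allow.
- **Surroundings:** The last pictures show both empty jars standing and the timer and weighing boats in place. The marker was partly cropped out and I didn't check the petri dish closely. The arm was clear of everything.

**What disagreed:** The cameras, the jaw pinch and the feel of the vee differed by up to 3 mm on where the mill's centre line lies. I trusted the feel of the vee. The image estimates of how far the jaw ended beyond the first clamping ranged from 0.9 to 2.1 mm.

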